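Set out the ring-carving job at the goldsmith's bench

ROBOT

A 7-joint arm with a two-finger parallel gripper is mounted at the origin on the work surface. World frame = base frame: x ahead of the robot, y to its left, z up, the work surface at z = 0. Lengths are in mm, angles in rad, forces in N, time in s.
With the tool pointing down it reaches from about 425 to 875 mm from the base axis. Payload 8.4 kg.
Tool frame: the origin (TCP) lies on the centre line of the jaws, within the pads' length; the fingertips stand 25 mm ahead of it and the grasp point (between the pads) lies 6 mm ahead of it (tip_reach is the z of the fingertips in the tool frame, in mm); z points along the fingers, y is the line along which they close (so a half turn about z gives the same grasp; the last joint's range is limited). The gripper opens to 85 mm and grips with 20 to 120 N. Pads are 22 mm wide; open, the fingers measure 114 mm over their backs; the gripper's body (76 mm by 85 mm) begins 54 mm behind the grasp point. The pads swing forward as they close: fully open they stand 13 mm farther back than shut.
Start: joints at [1.181, 0.333, 0.04, 1.465, -0.013, 1.343, -0.059], TCP at [186.345, -622.688, 256.308] pointing down, gripper open.
Joint ranges: [-2.58, 2.58], [-0.38, 2.09], [-1.3, 1.39], [0.25, 2.4], [-1.5, 4.64], [0.08, 2.09], [-2.65, 2.65]. Speed limits (rad/s): [2.22, 2.22, 2.79, 2.79, 3.14, 3.14, 3.14].

INTERFACE

Orientations are given as [roll, pitch, yaw] about the fixed x, y, z axes, in that order (R = Rz(yaw) Ry(pitch) Rx(roll)).
In Python, from plant import get_obs, snapshot, camera_params, finish_job, tip_reach gives the robot as it stands.
- The arm moves only by the shell command python3 -m inch 'ROWS' [FORCE]. ROWS is JSON, a list of rows, each an object with "slide": the shift along the tool's x, y, z each as a share of 0.04 m, from -1 to 1, a list of three; "yaw": the turn about the tool's z as a share of 4 degrees, from -1 to 1; "grip": the finger opening in mm, from 0 to 85.4. A call has 1 to 10 rows; each row shifts and turns the commanded pose from where the row before left it, along the tool's axes as they then stand; what a row does not reach is not made up. A row lasts 1/12 s, in which the tool goes at most 41.7 mm and 7.16 degrees, less where a joint would pass 70% of its speed; a pose out of reach is approached as far as the arm can. A call with a number of a shift or a turn outside -1 to 1 is refused whole. A call with a gripper value outside its range is refused whole. The fingers move at their own pace and stop on an object; FORCE is the grip in N (left out, the last holds). Time passes only in rows, so rows that do not move let the fingers close. It gives the time, the measured TCP pose, the force, the opening and the grip force at its end, in the units of the state.
- get_obs(): the state, without advancing time (a new reading comes with each control period).
- snapshot(name): name is "side" or "top"; returns (picture, depth): 420x560x3 uint8, red, green, blue; 420x560 float32, mm along the optical axis (not along the pixel's ray), 0 where there is no reading.
- camera_params(name): a dict with "vertical_fov" (degrees; the focal length in pixels is half the picture's height over the tangent of half this angle, whatever the lens; pixels are square), "cx", "cy" (the principal point, pixels), "rvec" (rotation vector, rad) and "tvec" (3), from world to camera coordinates, as OpenCV has them. Camera axes: x right, y down, z forward; pixel columns grow to the right and rows downward; lengths in mm; the calibration is good to about 2 mm. A picture is of the moment at which its call begins. camera_params takes no time and is no camera call.
- finish_job(): hands the job in; it is judged then, once.
The state is a dict: "t": time; "joint_positions": joint angles; "joint_velocities": joint speeds; "tau": joint torques, N m; "ee_pos": TCP position; "tcp_rot": TCP orientation; "ft_force": force on the tool from outside, world axes, zero at the start; "moment": the same for the moment, N m; "gripper_width": finger opening in mm; "finger_force": force on a finger pad.
Only numpy, scipy, OpenCV 4.12 (cv2) and the standard library are available. Lean on these libraries where they do the work, as an engineer would, in place of code of your own. Each camera call takes 0.05 s, during which the arm holds its last target. There are 200 camera calls.

TASK

Set out the ring-carving job from the scattered bench: in the tray, lay the wooden-handled file flat in the long blue compartment, stand the green wax tube upright in the cork-floored compartment and the brass doming block on its base in the black rubber-floored one; and lay the dark slab on the sloped stand, long side running up the slope, centred, flat on the face and settled against the bottom lip. Set the pieces down, do not drop them. Leave the orange-handled file, the blue tube, the steel block and the spirit lamp where they are.

Things in the scene. Friction and masses are not known exactly. Their poses are not given: they have to be found in the camera images.
- tray: Fixed pale wood tray, 208 x 174 mm (x, y), 18 high; floor, walls and dividers 4 thick. Compartments: long blue-floored, 200 (along x) x 84, centred at tray (0, +41) mm; cork-floored (tan), 98 x 78, centred (+51, -44); black-rubber-floored, 98 x 78, centred (-51, -44). Origin: centre of underside, on the bench; z up; x within 0.25 rad of world x.
- stand: Fixed plywood stand, 40 mm wide (y). Its face rises at 35 deg towards stand +x, 106 mm long from a brass lip at its foot; lip 12 mm proud of the face, 8 thick. Corner of face and lip at stand (0, 0, 16) mm; top 77 up. Slab overhangs 9 mm a side, so fingers pass beside the stand; let go, it slides to the lip. Origin on the bench under the corner, z up, x within 0.25 rad of world x.
- slab: Loose near-black flat carving slab with fine lengthwise lines, 100 x 58 x 12 mm (x, y, z), 80 g, lying flat, both ends alike. Origin: centre of its underside; x along the long side, z up. Home on the stand: origin at stand (41, 0, 45) mm, z axis leaning 35 deg towards stand -x.
- file_wood: Loose hand file with dark brown wooden handle, 170 mm long, lying on its handle. Origin: at the surface under mid-length; x along it to the blade tip, z up. Handle x = -85 to -15 mm, up to 22 high and wide (20 where gripped); brass ferrule 10 long, 16 wide; steel blade 13 x 5, 11 mm above the surface, to x = +85. 70 g, balances near x = -28: grip the handle there.
- file_orange: Loose look-alike hand file, same shape, size and frame as file_wood but with a bright orange plastic handle. Does not belong to this job.
- tube_green: Loose green carving-wax ring tube standing upright: outside diameter 32 mm, hole 18 mm, 36 mm tall, 25 g. Origin: centre of its underside; z up.
- tube_blue: Loose look-alike ring tube, same shape, size and frame as tube_green but blue. Does not belong to this job.
- block_brass: Loose yellow brass doming block, a 34 mm cube with dark round hollows in its faces, about 300 g. Origin: centre of its underside; axes square to its sides, z up.
- block_steel: Loose look-alike doming block, same shape, size and frame as block_brass but of grey steel. Does not belong to this job.
- spirit_lamp: Bystander: small glass spirit lamp with brass collar and white wick, 68 mm across, 66 mm tall, standing beyond the stand. Origin: centre of its underside; z up.
There are look-alikes about, which are no part of the job. Several things have the shape of the file_wood; the one meant has the colours described above.

How it is judged:
By the outcome, as a careful person would: the job done as asked, in the order asked, and still so for the second after the job is handed in, with the robot touching nothing.
It also fails if it takes over 96 s, if anything falls off the work surface, if the arm or the gripper's body presses on something with over 40 N, if the wrist force passes 120 N, or if a joint passes its speed limit or range.

## Working session

There is one attempt and no reset: what is moved stays moved. The work goes in short steps, Python scripts to look and compute and a shell command to move; the robot and the scene stay as the last step left them, time stands still between calls to the robot, and variables do not carry over. Pictures are saved under pics/ and viewed, at most 14 in all, crops included, and the job is handed in when it is done.

```bash
ls; mkdir -p pics; python3 - <<'E'
from plant import *
import cv2
for n in("top","side"):
    p,d=snapshot(n); cv2.imwrite(f"pics/{n}0.png",p[:,:,::-1]); print(n,camera_params(n))
o=get_obs(); print(o, tip_reach)
E
```

```text
pics
top {'vertical_fov': 54.600099349197066, 'cx': 281.0335943771039, 'cy': 210.60078465035684, 'rvec': array([ 2.13335633, -2.04917819,  0.24553399]), 'tvec': array([ -4.29964901, 591.7754315 , 902.54939316])}
side {'vertical_fov': 46.247754387600025, 'cx': 275.7025432677292, 'cy': 202.53919770038914, 'rvec': array([ 2.21519605, -0.4864734 ,  0.19749778]), 'tvec': array([-514.17768139,  193.81003451,  993.20179117])}
{'t': 0.1, 'joint_positions': array([ 1.18079142,  0.3338438 ,  0.03992243,  1.46614852, -0.01338559,
        1.34332427, -0.0585048 ]), 'joint_velocities': array([ 0.00071155,  0.00059164,  0.00034614, -0.00125746, -0.00164339,
        0.0001972 , -0.00014748]), 'tau': array([ 5.02590658e-03, -6.60016036e+01,  1.37058210e+00, -4.06476831e+01,
        1.70099235e-02,  8.89885880e-03,  7.06260266e-05]), 'ee_pos': array([ 186.21041063, -622.37255137,  255.52536892]), 'tcp_rot': array([-3.14014031e+00,  1.27364883e-04,  2.90741884e-01]), 'ft_force': array([-0.36152184, -0.16921759,  0.41397718]), 'moment': array([ 0.05850079, -0.03440927, -0.0090434 ]), 'finger_force': 0.0, 'gripper_width': 85.180868165772} 25.0
```

View pics/top0.png

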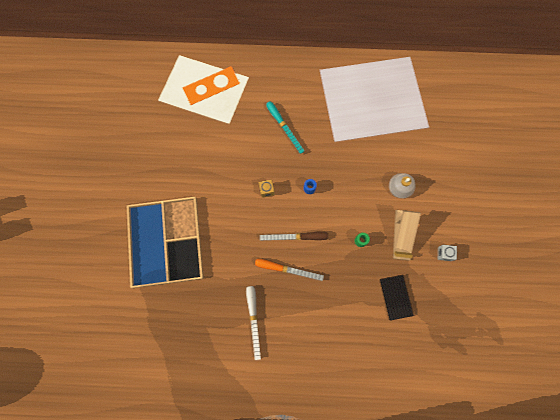

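View pics/side0.png

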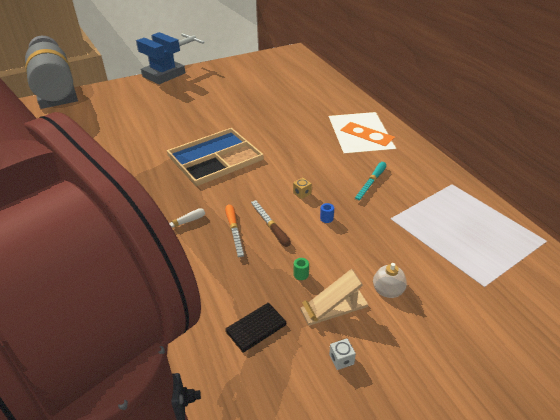

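The top view shows the tray at (165,242), with blue floor left, cork top right and black bottom right. The stand is at (405,235), lip at the bottom, and the slab at (397,298).

Candidates:
- **Files:** brown handle (293,237) is the one meant. Orange (290,269), teal (285,127) and white (254,322) are not.
- **Tubes:** green (363,240) is meant, blue (310,186) is not.
- **Blocks:** yellow brass (266,187) is meant, grey steel (448,253) is not.

```bash
cat > h.py <<'E'
import numpy as np,cv2
from plant import *
def cam(n):
    c=camera_params(n);R=cv2.Rodrigues(c["rvec"])[0];t=c["tvec"];f=210/np.tan(np.radians(c["vertical_fov"]/2))
    return R,t,f,c["cx"],c["cy"]
def cast(n,uv,z):
    R,t,f,cx,cy=cam(n);uv=np.atleast_2d(uv).astype(float)
    C=-R.T@t;d=np.c_[(uv[:,0]-cx)/f,(uv[:,1]-cy)/f,np.ones(len(uv))]@R
    return C+d*((z-C[2])/d[:,2])[:,None]
def pts(n,d,m):
    R,t,f,cx,cy=cam(n);v,u=np.nonzero(m&(d>0));D=d[v,u]
    return (np.c_[(u-cx)/f*D,(v-cy)/f*D,D]-t)@R,np.c_[u,v]
def box(m,roi):
    k=np.zeros_like(m);x0,y0,x1,y1=roi;k[y0:y1,x0:x1]=1;return m&k
def rect(n,m,z):
    """min area rect, in world at plane z, of biggest contour of mask"""
    c=max(cv2.findContours(m.astype(np.uint8),cv2.RETR_EXTERNAL,cv2.CHAIN_APPROX_NONE)[0],key=cv2.contourArea)[:,0]
    w=cast(n,c,z)[:,:2].astype(np.float32);return cv2.minAreaRect(w),cv2.boxPoints(cv2.minAreaRect(w))
E
cat > m1.py <<'E'
from h import *
p,d=snapshot("top");hsv=cv2.cvtColor(p,cv2.COLOR_RGB2HSV);H,S,V=[hsv[...,i].astype(int) for i in range(3)]
R,t,*_=cam("top");print("cam",-R.T@t)
P,_=pts("top",d,np.ones_like(d,bool)&(d>0));print("bench z",np.median(P[:,2]))
def show(name,m,roi,z):
    m=box(m,roi);r,b=rect("top",m,z);W,_=pts("top",d,m)
    print(name,m.sum(),"c",np.round(r[0],1),"size",np.round(r[1],1),"corners",np.round(b).tolist(),"zpct",np.round(np.percentile(W[:,2],[5,50,95]),1),"cen3d",np.round(np.median(W,0),1))
show("slab",V<60,(370,262,425,330),12)
show("green",(H>45)&(H<85)&(S>90),(345,225,380,255),36)
show("brass",(H>15)&(H<32)&(S>110)&(V>120),(252,175,280,200),34)
show("filewood dark",(V<105),(297,225,335,248),11)
show("fileblade",(S<70)&(V>110),(255,225,305,248),13)
show("blue floor",(H>95)&(H<125)&(S>100),(120,190,175,300),4)
show("black floor",V<60,(160,230,210,290),4)
W,uv=pts("top",d,box(d>0,(110,180,220,300)));k=(W[:,2]>13)&(W[:,2]<24)
m=np.zeros(d.shape,bool);m[uv[k,1],uv[k,0]]=1
show("tray rim",m,(110,180,220,300),18)
W,uv=pts("top",d,box(d>0,(385,195,425,270)));k=(W[:,2]>6)
m=np.zeros(d.shape,bool);m[uv[k,1],uv[k,0]]=1
show("stand any",m,(385,195,425,270),16)
for lo,hi in((10,20),(20,30),(30,40),(40,50),(50,60),(60,70),(70,90)):
    q=W[(W[:,2]>lo)&(W[:,2]<hi)];print(lo,len(q),np.round(np.c_[q.min(0),np.median(q,0),q.max(0)].T if len(q) else 0).tolist())
a=lambda x0,y0,x1,y1:cv2.resize(p[y0:y1,x0:x1,::-1],None,fx=4,fy=4,interpolation=cv2.INTER_CUBIC)
cv2.imwrite("pics/crop1.png",np.vstack([a(250,170,440,320)]))
E
python3 m1.py
```

```text
cam [ 360.61452017    9.20156338 1017.19445264]
bench z 0.37407757745181835
slab 998 c [ 402.6 -266.2] size [98.5 58.9] corners [[348.0, -249.0], [361.0, -306.0], [457.0, -284.0], [444.0, -226.0]] zpct [ 9.2 12.5 15.5] cen3d [ 401.8 -266.5   12.5]
green 147 c [ 535.5 -180.4] size [32.1 34.8] corners [[519.0, -164.0], [520.0, -198.0], [552.0, -197.0], [551.0, -162.0]] zpct [ 2.8 34.6 38.9] cen3d [ 537.  -180.5   34.6]
brass 153 c [660.9  60.4] size [35.8 35.6] corners [[639.0, 72.0], [649.0, 38.0], [683.0, 48.0], [673.0, 83.0]] zpct [ 0.2 34.4 36.9] cen3d [662.4  61.3  34.4]
filewood dark 175 c [546.5 -65. ] size [20.4 70.3] corners [[535.0, -30.0], [538.0, -101.0], [558.0, -100.0], [555.0, -30.0]] zpct [ 2.7 18.6 22.5] cen3d [544.  -67.2  18.6]
fileblade 193 c [538.7  26.3] size [12.7 87.7] corners [[531.0, 70.0], [534.0, -18.0], [547.0, -17.0], [543.0, 70.0]] zpct [10.3 13.6 17.2] cen3d [538.2  24.8  13.6]
blue floor 2400 c [509.6 352.3] size [197.5  77.5] corners [[406.0, 374.0], [419.0, 297.0], [614.0, 331.0], [600.0, 407.0]] zpct [1.9 5.  7.9] cen3d [506.  351.5   5. ]
black floo
[... 345 characters left out ...]
 556.  -296.5] size [ 60.6 124.9] corners [[491.0, -322.0], [616.0, -332.0], [621.0, -271.0], [496.0, -261.0]] zpct [ 7.8 36.  73.9] cen3d [ 558.5 -284.5   36. ]
10 121 [[497.0, -305.0, 10.0], [518.0, -278.0, 16.0], [658.0, -264.0, 20.0]]
20 211 [[499.0, -307.0, 20.0], [523.0, -285.0, 25.0], [658.0, -265.0, 30.0]]
30 118 [[527.0, -308.0, 30.0], [539.0, -287.0, 35.0], [596.0, -267.0, 40.0]]
40 123 [[543.0, -308.0, 40.0], [554.0, -285.0, 45.0], [595.0, -268.0, 50.0]]
50 127 [[556.0, -310.0, 50.0], [568.0, -290.0, 56.0], [596.0, -270.0, 60.0]]
60 108 [[573.0, -310.0, 61.0], [582.0, -290.0, 65.0], [604.0, -271.0, 70.0]]
70 112 [[581.0, -312.0, 70.0], [595.0, -290.0, 74.0], [603.0, -271.0, 79.0]]
```

View pics/crop1.png

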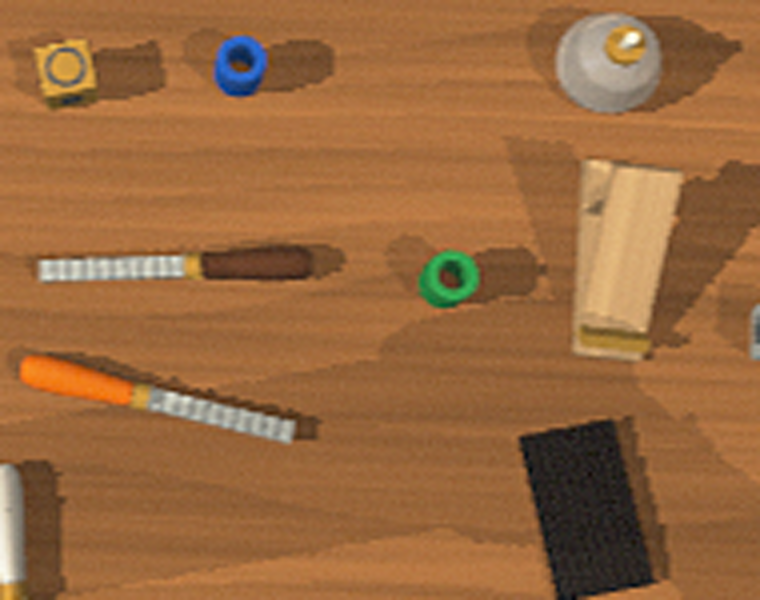

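The crop confirms the brown-handled file (crop 255,263), green tube (448,278) and brass block (65,70). The stand's brass lip is at its foot, at crop (615,338). Next I refine the tube, block, stand and file.

```bash
cat > m2.py <<'E'
from h import *
p,d=snapshot("top")
def top(roi,lo,hi,z):
    W,uv=pts("top",d,box(d>0,roi));k=(W[:,2]>lo)&(W[:,2]<hi);m=np.zeros(d.shape,np.uint8);m[uv[k,1],uv[k,0]]=1
    c=max(cv2.findContours(m,cv2.RETR_EXTERNAL,cv2.CHAIN_APPROX_NONE)[0],key=cv2.contourArea)[:,0]
    w=cast("top",c,z)[:,:2].astype(np.float32);return w,W[k]
for n,roi,z in(("green",(345,225,380,255),36),("brass",(250,172,282,202),34),("steel",(435,240,462,265),34),("blue",(298,175,322,198),36)):
    w,W=top(roi,z-8,z+8,z);print(n,"circ",np.round(cv2.minEnclosingCircle(w),1) if 0 else cv2.minEnclosingCircle(w),"rect",cv2.minAreaRect(w),cv2.boxPoints(cv2.minAreaRect(w)).round().tolist())
w,W=top((255,225,335,248),7,30,12);l=cv2.fitLine(w,cv2.DIST_L2,0,.1,.1).ravel();print("file line",l,cv2.minAreaRect(w),w[:,1].min(),w[:,1].max())
W,uv=pts("top",d,box(d>0,(385,195,425,270)));Q=W[(W[:,2]>28)&(W[:,2]<74)&(W[:,1]>-306)]
for _ in range(4):
    c=np.median(Q,0)*0+Q.mean(0);n=np.linalg.svd(Q-c,full_matrices=False)[2][2];n*=np.sign(n[2]);Q=Q[abs((Q-c)@n)<4]
print("plane",n,np.degrees(np.arccos(n[2])),"uphill yaw",np.arctan2(-n[1],-n[0]),len(Q),c)
# mid-line of face by height
A=[];
for z in range(32,74,4):
    q=Q[abs(Q[:,2]-z)<2.5]; A.append((np.median(q[:,0]),(q[:,1].min()+q[:,1].max())/2,np.ptp(q[:,1])))
A=np.array(A);print(A.round(1).tolist(),"midline yaw",np.polyfit(A[:,0],A[:,1],1))
# x of z=16 on plane along midline
yaw=np.arctan2(-n[1],-n[0]);m=A[:,:2].mean(0);
zc=c[2]-((m-c[:2])@n[:2])/n[2];g=np.hypot(*n[:2])/n[2];s=(zc-16)/g
print("stand origin est",m-s*np.array([np.cos(yaw),np.sin(yaw)]))
r=W[(W[:,2]>16)];print("lowest x",np.percentile(r[:,0],[0.5,2]))
E
python3 m2.py
```

```text
green circ ((538.052001953125, -182.87838745117188), 16.16514778137207) rect ((538.1206665039062, -182.8672332763672), (28.849382400512695, 30.3021183013916), 46.177940368652344) [[517.0, -183.0], [539.0, -204.0], [559.0, -183.0], [537.0, -162.0]]
brass circ ((660.8659057617188, 58.613162994384766), 23.31515121459961) rect ((660.3939819335938, 58.99022674560547), (36.545658111572266, 34.381404876708984), 16.455631256103516) [[638.0, 70.0], [648.0, 37.0], [683.0, 48.0], [673.0, 81.0]]
steel circ ((514.1202392578125, -391.85357666015625), 22.930246353149414) rect ((513.8818359375, -391.516845703125), (33.92298126220703, 34.734519958496094), 86.95188903808594) [[496.0, -408.0], [530.0, -409.0], [532.0, -376.0], [497.0, -374.0]]
blue circ ((670.4500732421875, -50.99163055419922), 16.486251831054688) rect ((670.7984619140625, -51.635169982910156), (29.011062622070312, 27.9599609375), 2.2931923866271973) [[656.0, -38.0], [657.0, -66.0], [686.0, -65.0], [685.0, -37.0]]
file line [ 7.10923821e-02 -9.97469723e-01  5.41465454e+02 -1.55243025e+01] ((544.3487548828125, -14.845329284667969), (20.34163475036621, 170.43087768554688), 2.3030145168304443) -100.02593 70.300385
plane [-0.54900899  0.08451363  0.83153267] 33.74349668487501 uphill yaw -0.15273955991930174 452 [ 561.40711312 -287.80466509   50.44143661]
[[534.2, -285.5, 36.4], [540.4, -286.3, 37.3], [545.6, -286.5, 37.8], [551.8, -287.1, 36.6], [558.0, -287.9, 36.1], [563.2, -287.6, 36.6], [570.1, -287.5, 34.6], [575.6, -287.9, 35.5], [581.9, -288.1, 34.2], [586.5, -290.1, 31.5], [593.3, -288.4, 33.9]] midline yaw [-5.46200210e-02 -2.56752183e+02]
stand origin est [ 510.54181848 -279.36016212]
lowest x [499.46308491 501.2802747 ]
```

```bash
cat > go.py <<'E'
import sys,numpy as np
from plant import get_obs
from scipy.spatial.transform import Rotation as Ro
x,y,z,yaw=map(float,sys.argv[1:5]);o=get_obs();p=np.array(o["ee_pos"]);r=o["tcp_rot"]
dy=(yaw-r[2]+np.pi)%(2*np.pi)-np.pi
if len(sys.argv)>5: dy+=float(sys.argv[5])*2*np.pi
R=Ro.from_euler("xyz",[r[0],r[1],yaw]).as_matrix();now=Ro.from_euler("xyz",r).as_matrix();D=np.array([x,y,z])-p
print("yaw units total",round(-np.degrees(dy)/4,2),"| slide units after yaw",np.round(R.T@D/40,2),"| before yaw",np.round(now.T@D/40,2),"| rpy",np.round(r,4),"pos",p.round(1),"q",np.round(o["joint_positions"],2),"t",round(o["t"],2),"F",np.round(o["ft_force"],1),"w",round(o["gripper_width"],1))
E
python3 go.py 545.5 -43 120 1.645; python3 -m inch '[{"slide":[0.5,0,0],"yaw":0,"grip":50},{"slide":[0.5,0,0],"yaw":-0.5,"grip":50}]' 30; python3 go.py 545.5 -43 120 1.645
```

```text
yaw units total -19.4 | slide units after yaw [13.78 10.03  3.38] | before yaw [ 12.76 -11.3    3.4 ] | rpy [-3.1406e+00  1.0000e-04  2.9070e-01] pos [ 186.2 -622.5  255.8] q [ 1.18  0.33  0.04  1.47 -0.01  1.34 -0.06] t 0.2 F [-0.4  0.1 -0. ] w 85.0
t: 0.37
ee_pos: [223.9, -611.4, 256.1]
tcp_rot: [-3.141, 0.001, 0.323]
ft_force: [0.2, -0.9, -1.0]
gripper_width: 63.7
finger_force: 0.0
yaw units total -18.93 | slide units after yaw [13.58  9.07  3.39] | before yaw [ 12.14 -10.92   3.4 ] | rpy [-3.1413e+00  6.0000e-04  3.2310e-01] pos [ 223.9 -611.4  256.1] q [ 1.14  0.34  0.02  1.46 -0.01  1.34 -0.09] t 0.37 F [ 0.2 -0.9 -1. ] w 63.7
```

```bash
python3 -m inch '[{"slide":[0.74,-0.35,0.1],"yaw":-0.95,"grip":50},{"slide":[0.74,-0.35,0.1],"yaw":-0.95,"grip":50},{"slide":[0.74,-0.35,0.1],"yaw":-0.95,"grip":50},{"slide":[0.74,-0.35,0.1],"yaw":-0.95,"grip":50},{"slide":[0.74,-0.35,0.1],"yaw":-0.95,"grip":50},{"slide":[0.74,-0.35,0.1],"yaw":-0.95,"grip":50},{"slide":[0.74,-0.2,0.1],"yaw":-0.95,"grip":50},{"slide":[0.74,-0.2,0.1],"yaw":-0.95,"grip":50},{"slide":[0.74,-0.2,0.1],"yaw":-0.95,"grip":50},{"slide":[0.74,-0.2,0.1],"yaw":-0.95,"grip":50}]'; python3 go.py 545.5 -43 120 1.645
```

```text
t: 1.2
ee_pos: [399.4, -343.6, 216.2]
tcp_rot: [3.141, -0.0, 0.996]
ft_force: [0.3, 0.4, -0.1]
gripper_width: 49.8
finger_force: 0.0
yaw units total -9.3 | slide units after yaw [7.22 4.2  2.41] | before yaw [ 8.29 -1.02  2.41] | rpy [ 3.1413e+00 -3.0000e-04  9.9600e-01] pos [ 399.4 -343.6  216.2] q [ 0.86  0.12 -0.25  1.81  0.03  1.21  0.02] t 1.2 F [ 0.3  0.4 -0.1] w 49.8
```

```bash
python3 -m inch '[{"slide":[0.82,-0.05,0.1],"yaw":-0.93,"grip":50},{"slide":[0.82,0,0.1],"yaw":-0.93,"grip":50},{"slide":[0.82,0.05,0.1],"yaw":-0.93,"grip":50},{"slide":[0.82,0.1,0.2],"yaw":-0.93,"grip":50},{"slide":[0.82,0.15,0.2],"yaw":-0.93,"grip":50},{"slide":[0.82,0.2,0.2],"yaw":-0.93,"grip":50},{"slide":[0.8,0.25,0.3],"yaw":-0.93,"grip":50},{"slide":[0.7,0.3,0.3],"yaw":-0.93,"grip":50},{"slide":[0.7,0.3,0.3],"yaw":-0.93,"grip":50},{"slide":[0.6,0.3,0.2],"yaw":-0.93,"grip":50}]'; python3 go.py 545.5 -43 80 1.645;python3 -m inch '[{"slide":[0,0,0],"yaw":0,"grip":50}]';python3 go.py 545.5 -43 80 1.645
```

```text
t: 2.03
ee_pos: [552.3, -62.2, 135.4]
tcp_rot: [-3.141, -0.001, 1.646]
ft_force: [-0.3, 0.1, -0.2]
gripper_width: 50.3
finger_force: 0.0
yaw units total 0.01 | slide units after yaw [ 0.49 -0.13  1.39] | before yaw [ 0.49 -0.13  1.39] | rpy [-3.1413e+00 -1.1000e-03  1.6456e+00] pos [552.3 -62.2 135.4] q [ 0.49  0.29 -0.53  1.82  0.16  1.08 -0.02] t 2.03 F [-0.3  0.1 -0.2] w 50.3
t: 2.12
ee_pos: [552.8, -57.8, 134.9]
tcp_rot: [-3.141, -0.004, 1.652]
ft_force: [-1.0, 0.4, 1.0]
gripper_width: 50.0
finger_force: 0.0
yaw units total 0.11 | slide units after yaw [ 0.38 -0.15  1.37] | before yaw [ 0.38 -0.15  1.37] | rpy [-3.141  -0.0041  1.6524] pos [552.8 -57.8 134.9] q [ 0.49  0.29 -0.54  1.82  0.16  1.08 -0.02] t 2.12 F [-1.   0.4  1. ] w 50.0
```

```bash
python3 -m inch '[{"slide":[0.38,-0.16,0.5],"yaw":0.1,"grip":50},{"slide":[0,0,0.5],"yaw":0,"grip":50},{"slide":[0,0,0.37],"yaw":0,"grip":50},{"slide":[0,0,0],"yaw":0,"grip":50},{"slide":[0,0,0],"yaw":0,"grip":50}]';python3 go.py 545.5 -43 28 1.645
```

```text
t: 2.53
ee_pos: [544.0, -50.3, 81.4]
tcp_rot: [-3.14, -0.001, 1.633]
ft_force: [-0.4, 0.3, 0.5]
gripper_width: 50.1
finger_force: 0.0
yaw units total -0.18 | slide units after yaw [0.18 0.05 1.33] | before yaw [0.18 0.05 1.33] | rpy [-3.1403e+00 -7.0000e-04  1.6327e+00] pos [544.  -50.3  81.4] q [ 0.47  0.34 -0.53  1.89  0.2   0.97 -0.09] t 2.53 F [-0.4  0.3  0.5] w 50.1
```

```bash
python3 -m inch '[{"slide":[0.18,0.04,0.4],"yaw":-0.15,"grip":50},{"slide":[0,0,0.35],"yaw":0,"grip":50},{"slide":[0,0,0.25],"yaw":0,"grip":50},{"slide":[0,0,0],"yaw":0,"grip":50},{"slide":[0,0,0],"yaw":0,"grip":50}]';python3 go.py 545.5 -43 28 1.645; python3 - <<'E'
from h import *
p,d=snapshot("side");cv2.imwrite("pics/s1.png",cv2.resize(p[120:330,150:430,::-1],None,fx=2.8,fy=2.8))
E
```

```text
t: 2.95
ee_pos: [545.7, -43.8, 42.0]
tcp_rot: [-3.142, -0.0, 1.642]
ft_force: [-0.3, -0.1, -0.1]
gripper_width: 50.3
finger_force: 0.0
yaw units total -0.05 | slide units after yaw [ 0.02 -0.    0.35] | before yaw [ 0.02 -0.    0.35] | rpy [-3.1416e+00 -1.0000e-04  1.6415e+00] pos [545.7 -43.8  42. ] q [ 0.44  0.39 -0.51  1.91  0.24  0.9  -0.13] t 2.95 F [-0.3 -0.1 -0.1] w 50.3
```

View pics/s1.png

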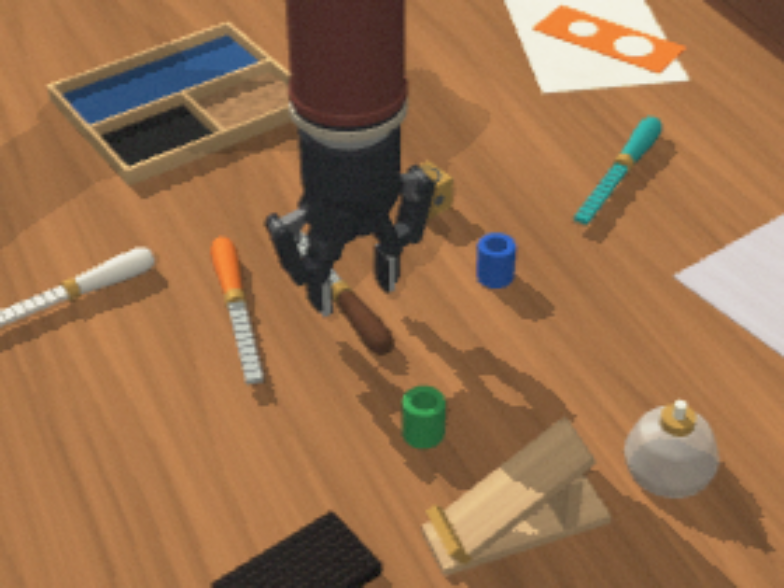

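The side view shows the fingers at (322,295) and (390,272) straddling the brown handle just behind its ferrule. I'll lower and close.

```bash
python3 -m inch '[{"slide":[0.02,0,0.2],"yaw":0,"grip":50},{"slide":[0,0,0.13],"yaw":0,"grip":50},{"slide":[0,0,0],"yaw":0,"grip":50},{"slide":[0,0,0],"yaw":0,"grip":10},{"slide":[0,0,0],"yaw":0,"grip":10},{"slide":[0,0,0],"yaw":0,"grip":10},{"slide":[0,0,0],"yaw":0,"grip":10},{"slide":[0,0,0],"yaw":0,"grip":10},{"slide":[0,0,0],"yaw":0,"grip":10}]' 40;python3 go.py 505 376 120 3.31
```

```text
t: 3.75
ee_pos: [545.7, -42.9, 28.6]
tcp_rot: [3.141, 0.0, 1.642]
ft_force: [-0.8, 0.3, 2.8]
gripper_width: 19.1
finger_force: 39.5
yaw units total -23.9 | slide units after yaw [-0.75 10.5  -2.28] | before yaw [10.52 -0.27 -2.29] | rpy [3.141  0.     1.6417] pos [545.7 -42.9  28.6] q [ 0.43  0.41 -0.51  1.92  0.26  0.87 -0.14] t 3.75 F [-0.8  0.3  2.8] w 19.1
```

```bash
python3 -m inch '[{"slide":[0,0,-0.4],"yaw":0,"grip":10},{"slide":[0,0,-0.8],"yaw":0,"grip":10},{"slide":[0,0,-0.8],"yaw":0,"grip":10},{"slide":[0,0,-0.4],"yaw":0,"grip":10},{"slide":[0,0,0],"yaw":0,"grip":10}]'; python3 -m inch '[{"slide":[0.5,0,0],"yaw":-0.6,"grip":10},{"slide":[0.6,0.1,0],"yaw":-1,"grip":10},{"slide":[0.65,0.15,0],"yaw":-1,"grip":10},{"slide":[0.65,0.2,0],"yaw":-1,"grip":10},{"slide":[0.65,0.25,0],"yaw":-1,"grip":10},{"slide":[0.6,0.3,0],"yaw":-1,"grip":10},{"slide":[0.6,0.35,0],"yaw":-1,"grip":10},{"slide":[0.55,0.4,0],"yaw":-1,"grip":10},{"slide":[0.5,0.4,0],"yaw":-1,"grip":10},{"slide":[0.45,0.45,0],"yaw":-1,"grip":10}]';python3 go.py 536.6 353.1 120 3.3146
```

```text
t: 4.17
ee_pos: [547.6, -42.9, 128.3]
tcp_rot: [3.136, 0.001, 1.642]
ft_force: [-0.2, 0.5, -1.4]
gripper_width: 19.3
finger_force: 39.2
t: 5.0
ee_pos: [559.0, 217.1, 122.9]
tcp_rot: [-3.14, -0.001, 2.317]
ft_force: [1.0, -0.4, -0.8]
gripper_width: 18.6
finger_force: 39.2
yaw units total -14.29 | slide units after yaw [-0.03  3.45  0.07] | before yaw [2.88 1.9  0.07] | rpy [-3.1400e+00 -1.1000e-03  2.3168e+00] pos [559.  217.1 122.9] q [ 0.15  0.44 -0.74  1.71  0.32  1.12  0.06] t 5.0 F [ 1.  -0.4 -0.8] w 18.6
```

```bash
python3 -m inch '[{"slide":[0.2,0.2,0],"yaw":-1,"grip":10},{"slide":[0.2,0.2,0],"yaw":-1,"grip":10},{"slide":[0.1,0.2,0],"yaw":-1,"grip":10},{"slide":[0.1,0.2,0],"yaw":-1,"grip":10},{"slide":[0.1,0.3,0],"yaw":-1,"grip":10},{"slide":[0,0.3,0],"yaw":-1,"grip":10},{"slide":[0,0.3,0],"yaw":-1,"grip":10},{"slide":[0,0.3,0],"yaw":-1,"grip":10},{"slide":[0,0.3,0],"yaw":-1,"grip":10},{"slide":[0,0.3,0],"yaw":-1,"grip":10}]'; python3 -m inch '[{"slide":[0,0,0],"yaw":-1,"grip":10},{"slide":[0,0,0],"yaw":-1,"grip":10},{"slide":[0,0,0],"yaw":-1,"grip":10},{"slide":[0,0,0],"yaw":0,"grip":10},{"slide":[0,0,0],"yaw":0,"grip":10}]';python3 go.py 536.6 353.1 120 3.3146
```

```text
t: 5.83
ee_pos: [585.9, 324.8, 122.6]
tcp_rot: [-3.141, -0.002, 3.014]
ft_force: [0.1, -0.5, 0.5]
gripper_width: 19.4
finger_force: 39.2
t: 6.25
ee_pos: [585.9, 324.3, 123.1]
tcp_rot: [-3.142, -0.002, -3.065]
ft_force: [0.9, -0.8, -1.0]
gripper_width: 19.3
finger_force: 39.2
yaw units total -1.38 | slide units after yaw [1.09 0.92 0.08] | before yaw [1.17 0.81 0.08] | rpy [-3.1415e+00 -1.7000e-03 -3.0651e+00] pos [585.9 324.3 123.1] q [ 0.05  0.63 -0.88  1.52  0.51  1.23  0.73] t 6.25 F [ 0.9 -0.8 -1. ] w 19.3
```

```bash
python3 -m inch '[{"slide":[0,0,0],"yaw":-0.7,"grip":10},{"slide":[0.4,0.3,0.2],"yaw":-0.68,"grip":10},{"slide":[0.4,0.3,0.4],"yaw":0,"grip":10},{"slide":[0.29,0.32,0.4],"yaw":0,"grip":10},{"slide":[0,0,0.4],"yaw":0,"grip":10},{"slide":[0,0,0],"yaw":0,"grip":10},{"slide":[0,0,0],"yaw":0,"grip":10}]';python3 go.py 536.6 353.1 33.5 3.3146; python3 - <<'E'
from h import *
p,d=snapshot("side");cv2.imwrite("pics/s2.png",cv2.resize(p[60:240,130:330,::-1],None,fx=3,fy=3))
E
```

```text
t: 6.83
ee_pos: [537.7, 352.9, 67.5]
tcp_rot: [-3.141, -0.001, -2.969]
ft_force: [-0.0, -0.7, 0.4]
gripper_width: 19.3
finger_force: 39.2
yaw units total -0.0 | slide units after yaw [0.03 0.01 0.85] | before yaw [0.03 0.01 0.85] | rpy [-3.1405e+00 -1.5000e-03 -2.9688e+00] pos [537.7 352.9  67.5] q [ 0.    0.65 -0.89  1.64  0.55  1.12  0.71] t 6.83 F [-0.  -0.7  0.4] w 19.3
```

View pics/s2.png

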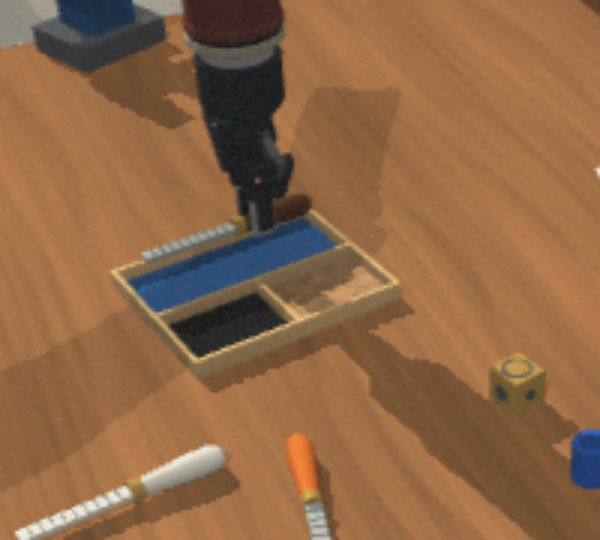

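The file is held level above the blue compartment, parallel to it, with its tip at (145,258) and butt at (312,203). Lowering.

```bash
python3 -m inch '[{"slide":[0.02,0,0.3],"yaw":0,"grip":10},{"slide":[0,0,0.3],"yaw":0,"grip":10},{"slide":[0,0,0.15],"yaw":0,"grip":10},{"slide":[0,0,0.07],"yaw":0,"grip":10},{"slide":[0,0,0],"yaw":0,"grip":10},{"slide":[0,0,0],"yaw":0,"grip":10}]';python3 go.py 536.6 353.1 32.6 3.3146
```

```text
t: 7.38
ee_pos: [536.9, 353.6, 35.4]
tcp_rot: [3.141, -0.0, -2.967]
ft_force: [0.1, -0.6, -0.6]
gripper_width: 19.2
finger_force: 39.2
yaw units total 0.02 | slide units after yaw [ 0.01 -0.01  0.07] | before yaw [ 0.01 -0.01  0.07] | rpy [ 3.1414e+00 -3.0000e-04 -2.9675e+00] pos [536.9 353.6  35.4] q [-0.02  0.69 -0.87  1.66  0.58  1.07  0.69] t 7.38 F [ 0.1 -0.6 -0.6] w 19.2
```

```bash
python3 -m inch '[{"slide":[0,0,0.04],"yaw":0,"grip":10},{"slide":[0,0,0.03],"yaw":0,"grip":10},{"slide":[0,0,0],"yaw":0,"grip":10},{"slide":[0,0,0],"yaw":0,"grip":10}]'; 
```

```text
t: 7.72
ee_pos: [537.0, 353.6, 32.9]
tcp_rot: [3.142, 0.0, -2.967]
ft_force: [0.7, -0.4, 0.5]
gripper_width: 19.1
finger_force: 39.2
```

```bash
python3 -m inch '[{"slide":[0,0,0.03],"yaw":0,"grip":10},{"slide":[0,0,0],"yaw":0,"grip":10},{"slide":[0,0,0],"yaw":0,"grip":10}]'; python3 -m inch '[{"slide":[0,0,0.02],"yaw":0,"grip":10},{"slide":[0,0,0],"yaw":0,"grip":10},{"slide":[0,0,0],"yaw":0,"grip":10}]'
```

```text
t: 7.97
ee_pos: [537.1, 353.7, 32.7]
tcp_rot: [-3.141, 0.001, -2.967]
ft_force: [-3.0, -3.6, 9.5]
gripper_width: 18.9
finger_force: 40.4
t: 8.22
ee_pos: [537.1, 353.7, 32.6]
tcp_rot: [-3.141, 0.001, -2.967]
ft_force: [-5.0, -4.9, 17.0]
gripper_width: 19.0
finger_force: 41.5
```

```bash
python3 -m inch '[{"slide":[0,0,-0.03],"yaw":0,"grip":10},{"slide":[0,0,0],"yaw":0,"grip":19},{"slide":[0,0,0],"yaw":0,"grip":24},{"slide":[0,0,0],"yaw":0,"grip":34},{"slide":[0,0,0],"yaw":0,"grip":44},{"slide":[0,0,0],"yaw":0,"grip":44},{"slide":[0,0,-0.3],"yaw":0,"grip":44},{"slide":[0,0,-0.6],"yaw":0,"grip":50},{"slide":[0,0,-0.8],"yaw":0,"grip":60},{"slide":[0,0,-0.6],"yaw":0,"grip":60}]'; python3 go.py 538.5 -182.5 110 2.6
```

```text
t: 9.05
ee_pos: [536.9, 354.2, 126.7]
tcp_rot: [3.141, 0.001, -2.967]
ft_force: [0.2, 1.2, 0.8]
gripper_width: 59.8
finger_force: 0.0
yaw units total 10.26 | slide units after yaw [ -6.95 -11.48   0.41] | before yaw [  2.29 -13.22   0.4 ] | rpy [ 3.1407e+00  8.0000e-04 -2.9669e+00] pos [536.9 354.2 126.7] q [ 0.03  0.59 -0.93  1.59  0.5   1.21  0.74] t 9.05 F [0.2 1.2 0.8] w 59.8
```

```bash
python3 -m inch '[{"slide":[0.1,-0.5,0],"yaw":1,"grip":60},{"slide":[0.05,-0.7,0],"yaw":1,"grip":60},{"slide":[0,-0.75,0],"yaw":1,"grip":60},{"slide":[-0.05,-0.75,0],"yaw":1,"grip":60},{"slide":[-0.1,-0.75,0],"yaw":1,"grip":60},{"slide":[-0.15,-0.73,0],"yaw":1,"grip":60},{"slide":[-0.2,-0.73,0],"yaw":1,"grip":60},{"slide":[-0.25,-0.7,0],"yaw":1,"grip":60},{"slide":[-0.3,-0.67,0],"yaw":1,"grip":60},{"slide":[-0.35,-0.65,0],"yaw":1,"grip":60}]'; python3 go.py 538.5 -182.5 110 1.744
```

```text
t: 9.88
ee_pos: [544.8, 65.0, 124.9]
tcp_rot: [3.141, 0.001, 2.615]
ft_force: [0.5, -0.3, -0.2]
gripper_width: 60.1
finger_force: 0.0
yaw units total 12.47 | slide units after yaw [-6.07 -1.22  0.38] | before yaw [-2.98 -5.43  0.37] | rpy [3.1412e+00 8.0000e-04 2.6146e+00] pos [544.8  65.  124.9] q [ 0.49  0.35 -0.81  1.84  0.28  1.08  0.62] t 9.88 F [ 0.5 -0.3 -0.2] w 60.1
```

```bash
python3 - <<'E'
from h import *
p,d=snapshot("top");cv2.imwrite("pics/t2.png",cv2.resize(p[190:300,110:220,::-1],None,fx=5,fy=5))
hsv=cv2.cvtColor(p,cv2.COLOR_RGB2HSV);H,S,V=[hsv[...,i].astype(int) for i in range(3)]
W,uv=pts("top",d,box(d>0,(120,190,172,300)));
E
```

```text
(no output)
```

View pics/t2.png

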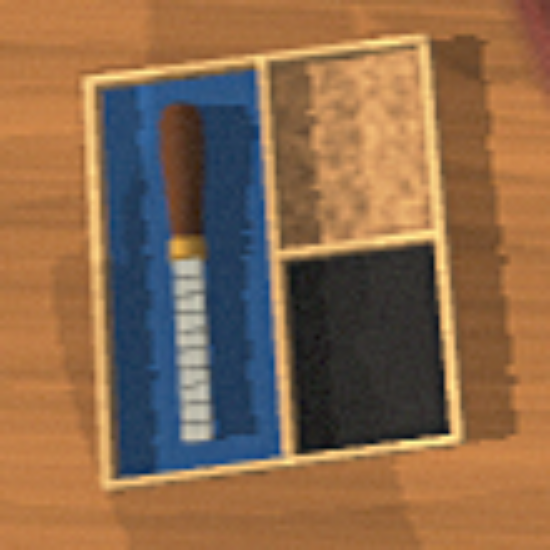

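The file lies flat and centred in the blue compartment, from crop (180,105) to (197,440). Next is the tube.

```bash
python3 -m inch '[{"slide":[-0.4,-0.6,0],"yaw":1,"grip":60},{"slide":[-0.45,-0.55,0],"yaw":1,"grip":60},{"slide":[-0.5,-0.5,0],"yaw":1,"grip":60},{"slide":[-0.55,-0.45,0],"yaw":1,"grip":60},{"slide":[-0.6,-0.4,0],"yaw":1,"grip":60},{"slide":[-0.6,-0.35,0],"yaw":1,"grip":60},{"slide":[-0.6,-0.3,0],"yaw":1,"grip":60},{"slide":[-0.5,-0.2,0],"yaw":1,"grip":60},{"slide":[-0.3,-0.1,0],"yaw":1,"grip":60},{"slide":[0,0,0],"yaw":1,"grip":60}]'; python3 -m inch '[{"slide":[0,0,0],"yaw":1,"grip":60},{"slide":[0,0,0],"yaw":1,"grip":60},{"slide":[0,0,0],"yaw":0.4,"grip":60},{"slide":[0,0,0],"yaw":0,"grip":60},{"slide":[0,0,0],"yaw":0,"grip":60}]'; python3 go.py 538 -182.5 60 1.744
```

```text
t: 10.77
ee_pos: [577.3, -166.8, 124.5]
tcp_rot: [3.142, 0.001, 1.912]
ft_force: [-1.2, 0.4, 0.5]
gripper_width: 60.1
finger_force: 0.0
t: 11.18
ee_pos: [577.4, -162.6, 124.5]
tcp_rot: [3.141, 0.0, 1.754]
ft_force: [-0.6, 0.3, -0.2]
gripper_width: 60.0
finger_force: 0.0
yaw units total 0.14 | slide units after yaw [-0.32 -1.06  1.61] | before yaw [-0.31 -1.06  1.61] | rpy [3.1411 0.     1.7539] pos [ 577.4 -162.6  124.5] q [ 0.65  0.39 -0.55  1.72  0.23  1.09  0.21] t 11.18 F [-0.6  0.3 -0.2] w 60.0
```

```bash
python3 -m inch '[{"slide":[-0.1,-0.36,0.1],"yaw":0.14,"grip":60},{"slide":[-0.1,-0.36,0.2],"yaw":0,"grip":60},{"slide":[-0.1,-0.34,0.3],"yaw":0,"grip":60},{"slide":[0,0,0.5],"yaw":0,"grip":60},{"slide":[0,0,0.5],"yaw":0,"grip":60},{"slide":[0,0,0],"yaw":0,"grip":60},{"slide":[0,0,0],"yaw":0,"grip":60}]'; python3 go.py 538 -182.3 29 1.744; python3 - <<'E'
from h import *
p,d=snapshot("side");cv2.imwrite("pics/s3.png",cv2.resize(p[150:350,200:400,::-1],None,fx=3,fy=3))
E
```

```text
t: 11.77
ee_pos: [537.0, -181.8, 59.7]
tcp_rot: [-3.14, -0.001, 1.743]
ft_force: [0.6, 0.8, 0.7]
gripper_width: 60.3
finger_force: 0.0
yaw units total -0.01 | slide units after yaw [-0.02  0.02  0.77] | before yaw [-0.02  0.02  0.77] | rpy [-3.1402e+00 -1.3000e-03  1.7434e+00] pos [ 537.  -181.8   59.7] q [ 0.69  0.41 -0.53  1.85  0.25  0.95  0.23] t 11.77 F [0.6 0.8 0.7] w 60.3
```

View pics/s3.png

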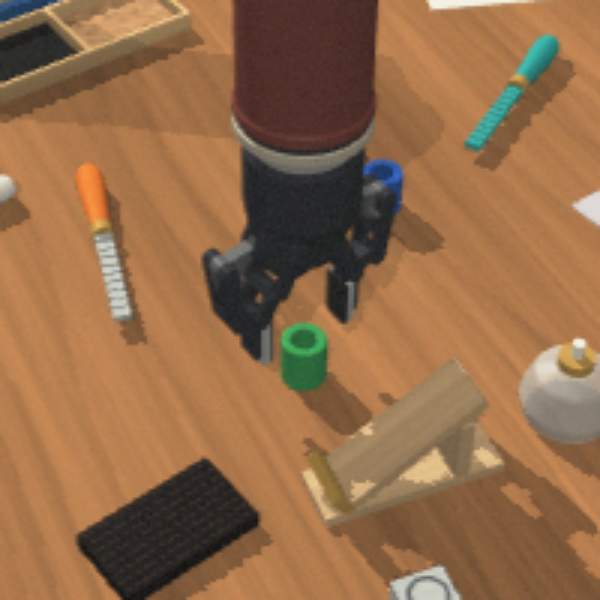

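The fingers at (258,345) and (343,300) straddle the green tube at (303,357).

```bash
python3 -m inch '[{"slide":[-0.01,0.01,0.3],"yaw":0,"grip":60},{"slide":[0,0,0.3],"yaw":0,"grip":60},{"slide":[0,0,0.15],"yaw":0,"grip":60},{"slide":[0,0,0],"yaw":0,"grip":60},{"slide":[0,0,0],"yaw":0,"grip":45},{"slide":[0,0,0],"yaw":0,"grip":25},{"slide":[0,0,0],"yaw":0,"grip":25},{"slide":[0,0,0],"yaw":0,"grip":25},{"slide":[0,0,0],"yaw":0,"grip":25}]' 25; python3 go.py 573.9 273 120 1.744
```

```text
t: 12.57
ee_pos: [538.3, -182.6, 30.4]
tcp_rot: [3.141, 0.0, 1.742]
ft_force: [-0.1, 0.8, 2.5]
gripper_width: 31.2
finger_force: 24.9
yaw units total -0.03 | slide units after yaw [11.06  2.84 -2.24] | before yaw [11.07  2.82 -2.24] | rpy [3.1408e+00 4.0000e-04 1.7422e+00] pos [ 538.3 -182.6   30.4] q [ 0.68  0.45 -0.52  1.87  0.28  0.9   0.2 ] t 12.57 F [-0.1  0.8  2.5] w 31.2
```

```bash
python3 -m inch '[{"slide":[0,0,-0.4],"yaw":0,"grip":25},{"slide":[0,0,-0.8],"yaw":0,"grip":25},{"slide":[0,0,-0.7],"yaw":0,"grip":25},{"slide":[0.3,0.08,-0.3],"yaw":0,"grip":25},{"slide":[0.6,0.15,0],"yaw":0,"grip":25},{"slide":[0.75,0.2,0],"yaw":0,"grip":25},{"slide":[0.75,0.2,0],"yaw":0,"grip":25},{"slide":[0.75,0.2,0],"yaw":0,"grip":25},{"slide":[0.75,0.2,0],"yaw":0,"grip":25},{"slide":[0.75,0.2,0],"yaw":0,"grip":25}]'; python3 -m inch '[{"slide":[0.75,0.2,0],"yaw":0,"grip":25},{"slide":[0.75,0.2,0],"yaw":0,"grip":25},{"slide":[0.75,0.2,0],"yaw":0,"grip":25},{"slide":[0.75,0.2,0],"yaw":0,"grip":25},{"slide":[0.75,0.2,0],"yaw":0,"grip":25},{"slide":[0.7,0.2,0],"yaw":0,"grip":25},{"slide":[0.5,0.1,0],"yaw":0,"grip":25},{"slide":[0.2,0.1,0],"yaw":0,"grip":25},{"slide":[0,0,0],"yaw":0,"grip":25},{"slide":[0,0,0],"yaw":0,"grip":25}]';python3 go.py 573.9 273 60 1.744
```

```text
t: 13.4
ee_pos: [554.4, 11.1, 117.8]
tcp_rot: [3.142, 0.0, 1.742]
ft_force: [0.4, 0.7, -0.7]
gripper_width: 31.2
finger_force: 24.9
t: 14.23
ee_pos: [574.7, 221.0, 117.5]
tcp_rot: [-3.141, 0.001, 1.742]
ft_force: [0.4, -0.3, -1.1]
gripper_width: 31.0
finger_force: 24.9
yaw units total -0.02 | slide units after yaw [1.29 0.21 1.44] | before yaw [1.29 0.2  1.44] | rpy [-3.1409e+00  6.0000e-04  1.7423e+00] pos [574.7 221.  117.5] q [ 0.1   0.46 -0.68  1.68  0.32  1.12 -0.51] t 14.23 F [ 0.4 -0.3 -1.1] w 31.0
```

```bash
python3 -m inch '[{"slide":[0.4,0.07,0],"yaw":0,"grip":25},{"slide":[0.5,0.07,0.2],"yaw":0,"grip":25},{"slide":[0.39,0.07,0.3],"yaw":0,"grip":25},{"slide":[0,0,0.45],"yaw":0,"grip":25},{"slide":[0,0,0.4],"yaw":0,"grip":25},{"slide":[0,0,0],"yaw":0,"grip":25},{"slide":[0,0,0],"yaw":0,"grip":25}]';python3 go.py 573.9 273 34.4 1.744
```

```text
t: 14.82
ee_pos: [574.3, 271.5, 63.3]
tcp_rot: [-3.14, 0.001, 1.74]
ft_force: [0.9, -0.1, 0.1]
gripper_width: 30.8
finger_force: 24.9
yaw units total -0.06 | slide units after yaw [ 0.04 -0.    0.72] | before yaw [ 0.04 -0.    0.72] | rpy [-3.1398e+00  1.4000e-03  1.7398e+00] pos [574.3 271.5  63.3] q [-0.01  0.56 -0.66  1.67  0.39  1.05 -0.62] t 14.82 F [ 0.9 -0.1  0.1] w 30.8
```

```bash
python3 -m inch '[{"slide":[0.04,0,0.3],"yaw":0,"grip":25},{"slide":[0,0,0.25],"yaw":0,"grip":25},{"slide":[0,0,0.12],"yaw":0,"grip":25},{"slide":[0,0,0],"yaw":0,"grip":25},{"slide":[0,0,0],"yaw":0,"grip":25}]';python3 -m inch '[{"slide":[0,0,0.03],"yaw":0,"grip":25},{"slide":[0,0,0.02],"yaw":0,"grip":25},{"slide":[0,0,0],"yaw":0,"grip":25}]'
```

```text
t: 15.23
ee_pos: [573.8, 275.4, 36.9]
tcp_rot: [-3.141, 0.0, 1.742]
ft_force: [-0.2, -0.2, -0.2]
gripper_width: 31.4
finger_force: 24.9
t: 15.48
ee_pos: [574.1, 275.6, 35.3]
tcp_rot: [3.141, -0.0, 1.742]
ft_force: [0.0, 0.5, -0.3]
gripper_width: 30.8
finger_force: 24.9
```

```bash
python3 -m inch '[{"slide":[0,0,0.02],"yaw":0,"grip":25},{"slide":[0,0,0],"yaw":0,"grip":25},{"slide":[0,0,0],"yaw":0,"grip":25}]';python3 -m inch '[{"slide":[0,0,0.01],"yaw":0,"grip":25},{"slide":[0,0,0],"yaw":0,"grip":25},{"slide":[0,0,0],"yaw":0,"grip":25}]'
```

```text
t: 15.73
ee_pos: [574.0, 275.6, 34.5]
tcp_rot: [3.141, -0.0, 1.742]
ft_force: [-0.0, 0.2, 0.1]
gripper_width: 30.8
finger_force: 24.9
t: 15.98
ee_pos: [574.0, 275.6, 34.4]
tcp_rot: [3.141, 0.0, 1.742]
ft_force: [-1.7, -1.4, 5.7]
gripper_width: 30.8
finger_force: 25.3
```

Contact. I'll release, rise, and move to the brass block (target yaw 1.857).

```bash
python3 -m inch '[{"slide":[0,0,-0.01],"yaw":0,"grip":31},{"slide":[0,0,0],"yaw":0,"grip":34},{"slide":[0,0,0],"yaw":0,"grip":42},{"slide":[0,0,0],"yaw":0,"grip":52},{"slide":[0,0,0],"yaw":0,"grip":56},{"slide":[0,0,-0.2],"yaw":0,"grip":56},{"slide":[0,0,-0.6],"yaw":0,"grip":56},{"slide":[0,0,-0.8],"yaw":0,"grip":60},{"slide":[0,0,-0.5],"yaw":0,"grip":60},{"slide":[0,0,0],"yaw":0,"grip":60}]'; python3 go.py 660.5 59.3 100 1.857
```

```text
t: 16.82
ee_pos: [576.1, 277.2, 124.0]
tcp_rot: [3.134, -0.002, 1.742]
ft_force: [1.1, 0.5, -0.2]
gripper_width: 60.0
finger_force: 0.0
yaw units total -1.64 | slide units after yaw [-5.82  0.48  0.59] | before yaw [-5.73  1.15  0.6 ] | rpy [ 3.1344e+00 -2.0000e-03  1.7423e+00] pos [576.1 277.2 124. ] q [ 0.01  0.5  -0.69  1.62  0.34  1.14 -0.59] t 16.82 F [ 1.1  0.5 -0.2] w 60.0
```

```bash
python3 -m inch '[{"slide":[0,0,0],"yaw":-0.82,"grip":60},{"slide":[-0.5,0.05,0],"yaw":-0.82,"grip":60},{"slide":[-0.75,0.07,0],"yaw":0,"grip":60},{"slide":[-0.8,0.07,0],"yaw":0,"grip":60},{"slide":[-0.8,0.07,0],"yaw":0,"grip":60},{"slide":[-0.8,0.07,0],"yaw":0,"grip":60},{"slide":[-0.8,0.07,0.2],"yaw":0,"grip":60},{"slide":[-0.8,0.05,0.2],"yaw":0,"grip":60},{"slide":[-0.4,0,0.2],"yaw":0,"grip":60},{"slide":[0,0,0],"yaw":0,"grip":60}]'; python3 -m inch '[{"slide":[0,0,0],"yaw":0,"grip":60}]'; python3 go.py 660.5 59.3 70 1.857;  python3 - <<'E'
from h import *
p,d=snapshot("side");a=cv2.resize(p[100:240,150:350,::-1],None,fx=3,fy=3)
p,d=snapshot("top");b=cv2.resize(p[190:300,110:280,::-1],None,fx=2,fy=2);a=np.hstack([a[:,:500],cv2.copyMakeBorder(b,0,200,0,0,cv2.BORDER_CONSTANT)[:,:300]] ) if 0 else a
cv2.imwrite("pics/s4.png",a)
E
```

```text
t: 17.65
ee_pos: [654.1, 57.2, 92.0]
tcp_rot: [-3.138, 0.002, 1.85]
ft_force: [-0.5, -0.4, -0.3]
gripper_width: 60.2
finger_force: 0.0
t: 17.73
ee_pos: [653.5, 62.5, 93.5]
tcp_rot: [-3.14, -0.001, 1.855]
ft_force: [0.9, -0.2, 0.3]
gripper_width: 60.0
finger_force: 0.0
yaw units total -0.03 | slide units after yaw [-0.13  0.15  0.59] | before yaw [-0.13  0.15  0.59] | rpy [-3.1401e+00 -7.0000e-04  1.8547e+00] pos [653.5  62.5  93.5] q [ 0.31  0.56 -0.64  1.59  0.36  1.11 -0.13] t 17.73 F [ 0.9 -0.2  0.3] w 60.0
```

View pics/s4.png

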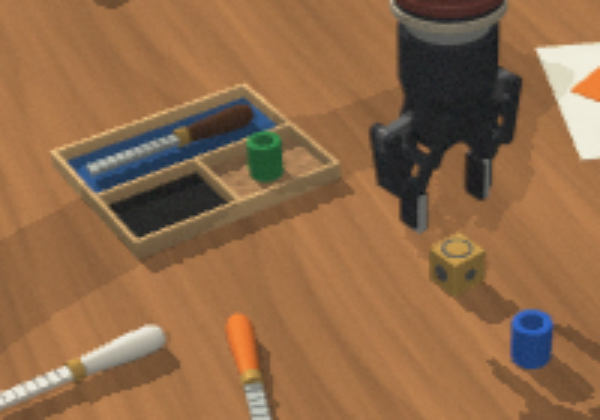

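The file and the green tube (265,157) stand right in the tray. The gripper is above the brass block at (457,263).

```bash
python3 -m inch '[{"slide":[-0.12,0.15,0.2],"yaw":0,"grip":62},{"slide":[0,0,0.3],"yaw":0,"grip":62},{"slide":[0,0,0],"yaw":0,"grip":62},{"slide":[0,0,0],"yaw":0,"grip":62}]'; python3 go.py 660.5 59.3 28.5 1.857
```

```text
t: 18.17
ee_pos: [660.1, 61.0, 72.9]
tcp_rot: [-3.139, -0.001, 1.858]
ft_force: [0.5, -0.1, -1.1]
gripper_width: 62.1
finger_force: 0.0
yaw units total 0.01 | slide units after yaw [-0.04 -0.    1.11] | before yaw [-0.04 -0.    1.11] | rpy [-3.1394e+00 -8.0000e-04  1.8576e+00] pos [660.1  61.   72.9] q [ 0.3   0.59 -0.63  1.59  0.38  1.09 -0.14] t 18.17 F [ 0.5 -0.1 -1.1] w 62.1
```

```bash
python3 -m inch '[{"slide":[-0.04,0,0.3],"yaw":0,"grip":62},{"slide":[0,0,0.4],"yaw":0,"grip":62},{"slide":[0,0,0.3],"yaw":0,"grip":62},{"slide":[0,0,0.09],"yaw":0,"grip":62},{"slide":[0,0,0],"yaw":0,"grip":62},{"slide":[0,0,0],"yaw":0,"grip":45},{"slide":[0,0,0],"yaw":0,"grip":28},{"slide":[0,0,0],"yaw":0,"grip":28},{"slide":[0,0,0],"yaw":0,"grip":28},{"slide":[0,0,0],"yaw":0,"grip":28}]' 50; python3 -m inch '[{"slide":[0,0,0],"yaw":0,"grip":28},{"slide":[0,0,-0.4],"yaw":0,"grip":28},{"slide":[0,0,-0.8],"yaw":0,"grip":28},{"slide":[0,0,-0.8],"yaw":0,"grip":28},{"slide":[0,0,-0.3],"yaw":0,"grip":28},{"slide":[0,0,0],"yaw":0,"grip":28},{"slide":[0,0,0],"yaw":0,"grip":28}]'; python3 go.py 473.4 255.5 118 1.744
```

```text
t: 19.0
ee_pos: [662.2, 59.2, 31.9]
tcp_rot: [3.14, 0.0, 1.857]
ft_force: [0.0, 0.1, 6.2]
gripper_width: 33.1
finger_force: 51.2
t: 19.58
ee_pos: [661.3, 58.7, 122.7]
tcp_rot: [3.141, 0.0, 1.856]
ft_force: [0.0, -0.2, -4.6]
gripper_width: 33.6
finger_force: 50.7
yaw units total 1.61 | slide units after yaw [ 5.66 -3.78  0.11] | before yaw [ 6.05 -3.12  0.11] | rpy [3.1414e+00 5.0000e-04 1.8565e+00] pos [661.3  58.7 122.7] q [ 0.32  0.54 -0.65  1.55  0.34  1.17 -0.11] t 19.58 F [ 0.  -0.2 -4.6] w 33.6
```

```bash
python3 -m inch '[{"slide":[0.2,-0.1,0],"yaw":0.8,"grip":28},{"slide":[0.5,-0.3,0],"yaw":0.8,"grip":28},{"slide":[0.65,-0.45,0],"yaw":0,"grip":28},{"slide":[0.65,-0.45,0],"yaw":0,"grip":28},{"slide":[0.65,-0.45,0],"yaw":0,"grip":28},{"slide":[0.65,-0.45,0],"yaw":0,"grip":28},{"slide":[0.65,-0.45,0],"yaw":0,"grip":28},{"slide":[0.65,-0.45,0],"yaw":0,"grip":28},{"slide":[0.6,-0.4,0],"yaw":0,"grip":28},{"slide":[0.3,-0.2,0],"yaw":0,"grip":28}]'; python3 -m inch '[{"slide":[0,0,0],"yaw":0,"grip":28},{"slide":[0,0,0],"yaw":0,"grip":28}]'; python3 go.py 473.4 255.5 70 1.744
```

```text
t: 20.42
ee_pos: [471.7, 250.6, 120.8]
tcp_rot: [-3.138, -0.0, 1.749]
ft_force: [0.5, 0.9, -3.3]
gripper_width: 33.3
finger_force: 50.5
t: 20.58
ee_pos: [474.8, 248.2, 121.3]
tcp_rot: [-3.139, 0.001, 1.747]
ft_force: [1.1, -0.8, -2.2]
gripper_width: 33.6
finger_force: 50.5
yaw units total 0.04 | slide units after yaw [0.19 0.   1.28] | before yaw [0.19 0.   1.28] | rpy [-3.1394e+00  8.0000e-04  1.7466e+00] pos [474.8 248.2 121.3] q [ 0.1   0.31 -0.77  1.87  0.25  1.06 -0.59] t 20.58 F [ 1.1 -0.8 -2.2] w 33.6
```

```bash
python3 -m inch '[{"slide":[0.19,0,0.3],"yaw":0,"grip":28},{"slide":[0,0,0.5],"yaw":0,"grip":28},{"slide":[0,0,0.5],"yaw":0,"grip":28},{"slide":[0,0,0.5],"yaw":0,"grip":28},{"slide":[0,0,0.2],"yaw":0,"grip":28},{"slide":[0,0,0],"yaw":0,"grip":28},{"slide":[0,0,0],"yaw":0,"grip":28},{"slide":[0,0,0],"yaw":0,"grip":28}]'; python3 go.py 473.4 255.5 36 1.744
```

```text
t: 21.25
ee_pos: [475.4, 256.0, 43.6]
tcp_rot: [3.14, -0.0, 1.744]
ft_force: [0.8, 0.4, -2.4]
gripper_width: 33.1
finger_force: 50.4
yaw units total 0.01 | slide units after yaw [-0.   -0.05  0.19] | before yaw [-0.   -0.05  0.19] | rpy [ 3.1405e+00 -3.0000e-04  1.7444e+00] pos [475.4 256.   43.6] q [ 0.04  0.43 -0.72  1.92  0.35  0.92 -0.68] t 21.25 F [ 0.8  0.4 -2.4] w 33.1
```

```bash
python3 -m inch '[{"slide":[0,-0.03,0.08],"yaw":0,"grip":28},{"slide":[0,0,0.05],"yaw":0,"grip":28},{"slide":[0,0,0],"yaw":0,"grip":28},{"slide":[0,0,0],"yaw":0,"grip":28}]';python3 -m inch '[{"slide":[0,0,0.03],"yaw":0,"grip":28},{"slide":[0,0,0],"yaw":0,"grip":28},{"slide":[0,0,0],"yaw":0,"grip":28}]';python3 -m inch '[{"slide":[0,0,0.02],"yaw":0,"grip":28},{"slide":[0,0,0],"yaw":0,"grip":28},{"slide":[0,0,0],"yaw":0,"grip":28}]'
```

```text
t: 21.58
ee_pos: [473.4, 255.7, 37.8]
tcp_rot: [3.141, 0.0, 1.745]
ft_force: [0.9, 0.3, -2.2]
gripper_width: 33.2
finger_force: 50.4
t: 21.83
ee_pos: [473.4, 255.7, 36.4]
tcp_rot: [3.142, -0.0, 1.745]
ft_force: [0.3, -0.4, -2.8]
gripper_width: 33.1
finger_force: 50.4
t: 22.08
ee_pos: [473.4, 255.8, 35.8]
tcp_rot: [3.141, 0.0, 1.745]
ft_force: [-1.3, -1.6, 3.2]
gripper_width: 33.0
finger_force: 51.0
```

```bash
python3 -m inch '[{"slide":[0,0,-0.01],"yaw":0,"grip":33},{"slide":[0,0,0],"yaw":0,"grip":36},{"slide":[0,0,0],"yaw":0,"grip":44},{"slide":[0,0,0],"yaw":0,"grip":54},{"slide":[0,0,0],"yaw":0,"grip":56},{"slide":[0,0,-0.2],"yaw":0,"grip":56},{"slide":[0,0,-0.6],"yaw":0,"grip":56},{"slide":[0,0,-0.8],"yaw":0,"grip":60},{"slide":[0,0,-0.8],"yaw":0,"grip":60},{"slide":[0,0,0],"yaw":0,"grip":60}]'; cat > m3.py <<'E'
from h import *
p,d=snapshot("top");cv2.imwrite("pics/t3.png",cv2.resize(p[180:330,340:480,::-1],None,fx=4,fy=4,interpolation=cv2.INTER_CUBIC))
E
python3 m3.py; python3 go.py 402.6 -266.2 120 0.225
```

```text
t: 22.92
ee_pos: [475.8, 258.0, 138.4]
tcp_rot: [3.133, -0.002, 1.746]
ft_force: [0.8, 1.3, 0.8]
gripper_width: 60.1
finger_force: 0.0
yaw units total 21.77 | slide units after yaw [-4.69 12.34  0.47] | before yaw [-12.57  -4.06   0.35] | rpy [ 3.1353e+00 -1.2000e-03  1.7450e+00] pos [475.1 257.  135.8] q [ 0.1   0.3  -0.78  1.85  0.24  1.08 -0.6 ] t 22.97 F [-0.1 -0.8  0.4] w 60.2
```

View pics/t3.png

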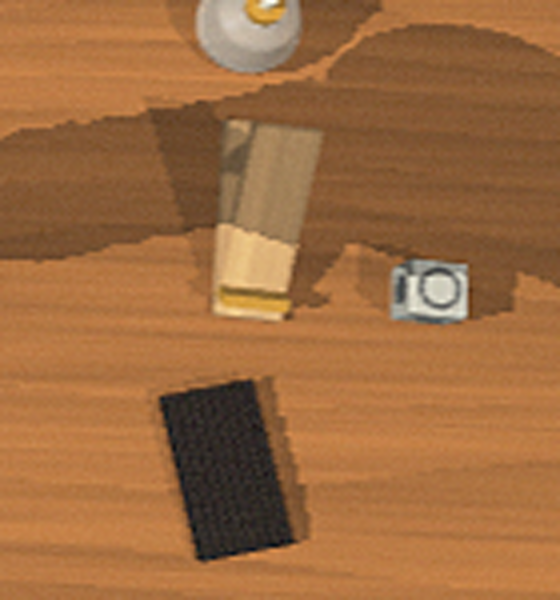

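The crop shows the stand face with its top edge from (252,122) to (322,128), and the brass lip from (219,287) to (291,310). I'll cast these corners at their known heights.

```bash
python3 - <<'E'
from h import *
px=lambda a:np.array([(np.array(q)+.5)/4-.5+[340,180] for q in a])
T=cast("top",px([(252,122),(322,128)]),77);L=cast("top",px([(219,286),(290,297)]),25.8)
print("top",T[:,:2].round(1).tolist(),"lip inner",L[:,:2].round(1).tolist())
t=T[:,:2].mean(0);l=L[:,:2].mean(0);v=t-l;print("mid",t,l,"len",np.hypot(*v),"yaw mid",np.arctan2(v[1],v[0]))
for e in(T,L):w=e[0]-e[1];print("width",np.hypot(*w[:2]),"yaw",np.arctan2(-w[0],w[1]))
p,d=snapshot("top");W,uv=pts("top",d,box(d>0,(385,195,430,265)))
# edges by jumps: for each image row, face pixels = points on the 35deg plane
for yaw in(-.06,-.1,-.14):
    u=np.array([np.cos(yaw),np.sin(yaw)]);n2=np.array([-u[1],u[0]])
    s=(W[:,:2]-l)@u+(-6.9);k=(abs(W[:,2]-(16+s*np.tan(np.radians(35))))<7)&(s>10)&(s<84);q=W[k];lat=(q[:,:2]-l)@n2;ss=s[k]
    res=[(b,round((np.percentile(lat[abs(ss-b)<6],4)+np.percentile(lat[abs(ss-b)<6],96))/2,1),round(np.ptp(np.percentile(lat[abs(ss-b)<6],[4,96])),1)) for b in(16,28,40,52,64,76)]
    print(yaw,res,"plane resid",np.median(q[:,2]-16-ss*np.tan(np.radians(35))))
# second camera lip/top corners by colour not used; slab pose again
m=box(cv2.cvtColor(p,cv2.COLOR_RGB2HSV)[...,2]<60,(370,262,425,330));print("slab",rect("top",m,12)[0])
E
```

```text
top [[602.8, -269.5], [600.8, -310.9]] lip inner [[511.6, -261.4], [506.6, -304.5]]
mid [ 601.82001345 -290.21079499] [ 509.13530639 -282.9297599 ] len 92.97025542793047 yaw mid -0.0783960261467884
width 41.47770783130001 yaw -0.048493398275483164
width 43.4504974401875 yaw -0.115853546806953
-0.06 [(16, np.float64(-1.8), np.float64(37.9)), (28, np.float64(-2.3), np.float64(37.5)), (40, np.float64(-2.2), np.float64(37.7)), (52, np.float64(-2.4), np.float64(37.8)), (64, np.float64(-2.5), np.float64(38.1)), (76, np.float64(-3.0), np.float64(37.6))] plane resid 2.635420239990779
-0.1 [(16, np.float64(-0.9), np.float64(38.0)), (28, np.float64(-0.9), np.float64(37.7)), (40, np.float64(-0.2), np.float64(37.6)), (52, np.float64(0.0), np.float64(38.1)), (64, np.float64(0.3), np.float64(38.0)), (76, np.float64(0.7), np.float64(37.7))] plane resid 2.6936775712319267
-0.14 [(16, np.float64(0.0), np.float64(38.1)), (28, np.float64(0.5), np.float64(38.1)), (40, np.float64(1.3), np.float64(38.3)), (52, np.float64(2.3), np.float64(38.2)), (64, np.float64(3.3), np.float64(38.4)), (76, np.float64(4.0), np.float64(37.5))] plane resid 2.71983917254601
slab ((402.59515380859375, -266.2541809082031), (98.04566192626953, 58.08670425415039), 12.471114158630371)
```

```bash
python3 -m inch '[{"slide":[-0.4,0,0],"yaw":1,"grip":80},{"slide":[-0.6,0,0],"yaw":1,"grip":80},{"slide":[-0.7,0.05,0],"yaw":1,"grip":80},{"slide":[-0.7,0.1,0],"yaw":1,"grip":80},{"slide":[-0.7,0.15,0],"yaw":1,"grip":80},{"slide":[-0.7,0.2,0],"yaw":1,"grip":80},{"slide":[-0.7,0.25,0],"yaw":1,"grip":80},{"slide":[-0.65,0.3,0],"yaw":1,"grip":80},{"slide":[-0.65,0.35,0],"yaw":1,"grip":80},{"slide":[-0.6,0.4,0],"yaw":1,"grip":80}]'; python3 go.py 402.6 -266.2 80 0.218
```

```text
t: 23.85
ee_pos: [503.1, -15.0, 130.9]
tcp_rot: [-3.14, 0.001, 1.043]
ft_force: [1.0, -0.3, 0.3]
gripper_width: 80.3
finger_force: 0.0
yaw units total 11.82 | slide units after yaw [-3.81  5.59  1.27] | before yaw [-6.69  0.99  1.28] | rpy [-3.1400e+00  1.0000e-03  1.0433e+00] pos [503.1 -15.  130.9] q [ 0.43  0.19 -0.54  1.94  0.11  1.04 -0.68] t 23.85 F [ 1.  -0.3  0.3] w 80.3
```

```bash
python3 -m inch '[{"slide":[-0.6,0.15,0],"yaw":1,"grip":80},{"slide":[-0.6,0.2,0],"yaw":1,"grip":80},{"slide":[-0.55,0.25,0],"yaw":1,"grip":80},{"slide":[-0.55,0.3,0],"yaw":1,"grip":80},{"slide":[-0.55,0.35,0],"yaw":1,"grip":80},{"slide":[-0.5,0.35,0],"yaw":1,"grip":80},{"slide":[-0.45,0.4,0],"yaw":1,"grip":80},{"slide":[-0.45,0.4,0],"yaw":1,"grip":80},{"slide":[-0.4,0.45,0],"yaw":1,"grip":80},{"slide":[-0.4,0.45,0],"yaw":1,"grip":80}]'; python3 -m inch '[{"slide":[0,0,0.3],"yaw":0.9,"grip":80},{"slide":[0,0,0.3],"yaw":0.9,"grip":80},{"slide":[0,0,0],"yaw":0,"grip":80},{"slide":[0,0,0],"yaw":0,"grip":80}]';  python3 go.py 402.6 -266.2 60 0.218
```

```text
t: 24.68
ee_pos: [440.4, -252.1, 130.8]
tcp_rot: [-3.14, 0.001, 0.345]
ft_force: [0.7, 0.1, 0.2]
gripper_width: 79.4
finger_force: 0.0
t: 25.02
ee_pos: [440.6, -250.6, 106.8]
tcp_rot: [-3.14, 0.002, 0.225]
ft_force: [-0.7, 0.3, -0.5]
gripper_width: 79.9
finger_force: 0.0
yaw units total 0.1 | slide units after yaw [-1.01  0.18  1.17] | before yaw [-1.01  0.17  1.17] | rpy [-3.1395e+00  2.1000e-03  2.2530e-01] pos [ 440.6 -250.6  106.8] q [ 0.68  0.2  -0.27  1.97  0.06  0.99 -0.97] t 25.02 F [-0.7  0.3 -0.5] w 79.9
```

```bash
python3 -m inch '[{"slide":[-0.35,0.06,0],"yaw":0.1,"grip":80},{"slide":[-0.36,0.06,0],"yaw":0,"grip":80},{"slide":[-0.3,0.06,0.3],"yaw":0,"grip":80},{"slide":[0,0,0.5],"yaw":0,"grip":80},{"slide":[0,0,0.37],"yaw":0,"grip":80},{"slide":[0,0,0],"yaw":0,"grip":80},{"slide":[0,0,0],"yaw":0,"grip":80}]';  python3 go.py 402.6 -266.2 26 0.218
```

```text
t: 25.6
ee_pos: [403.0, -266.9, 61.3]
tcp_rot: [-3.141, 0.001, 0.217]
ft_force: [0.3, -0.3, -0.1]
gripper_width: 80.3
finger_force: 0.0
yaw units total -0.01 | slide units after yaw [-0.01 -0.02  0.88] | before yaw [-0.01 -0.02  0.88] | rpy [-3.1408e+00  8.0000e-04  2.1720e-01] pos [ 403.  -266.9   61.3] q [ 0.72  0.22 -0.25  2.06  0.07  0.88 -0.92] t 25.6 F [ 0.3 -0.3 -0.1] w 80.3
```

```bash
python3 -m inch '[{"slide":[0,-0.02,0.3],"yaw":0,"grip":80},{"slide":[0,0,0.3],"yaw":0,"grip":75},{"slide":[0,0,0.25],"yaw":0,"grip":70},{"slide":[0,0,0],"yaw":0,"grip":68},{"slide":[0,0,0],"yaw":0,"grip":68},{"slide":[0,0,0],"yaw":0,"grip":68}]';  python3 go.py 402.6 -266.2 24 0.218;python3 - <<'E'
from h import *
p,d=snapshot("side");cv2.imwrite("pics/s5.png",cv2.resize(p[240:400,180:380,::-1],None,fx=4,fy=3.7))
E
```

```text
t: 26.1
ee_pos: [404.0, -266.5, 28.0]
tcp_rot: [3.141, -0.001, 0.216]
ft_force: [-0.6, 0.1, -0.1]
gripper_width: 67.9
finger_force: 0.0
yaw units total -0.02 | slide units after yaw [-0.03 -0.01  0.1 ] | before yaw [-0.03 -0.01  0.1 ] | rpy [ 3.141e+00 -7.000e-04  2.164e-01] pos [ 404.  -266.5   28. ] q [ 0.71  0.27 -0.24  2.08  0.09  0.8  -0.94] t 26.1 F [-0.6  0.1 -0.1] w 67.9
```

View pics/s5.png

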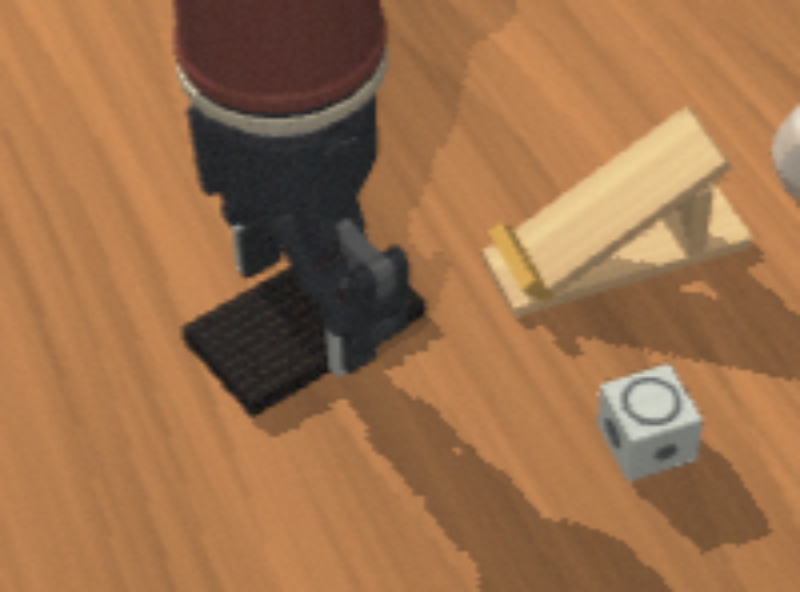

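The fingers straddle the slab at mid-length, with the near tip at (345,370) just above the bench. I'll go down 3 mm and close gently.

```bash
python3 -m inch '[{"slide":[-0.02,0,0.08],"yaw":0,"grip":68},{"slide":[0,0,0],"yaw":0,"grip":68},{"slide":[0,0,0],"yaw":0,"grip":60},{"slide":[0,0,0],"yaw":0,"grip":54},{"slide":[0,0,0],"yaw":0,"grip":54},{"slide":[0,0,0],"yaw":0,"grip":54},{"slide":[0,0,0],"yaw":0,"grip":54}]' 20; python3 -m inch '[{"slide":[0,0,-0.3],"yaw":0,"grip":54},{"slide":[0,0,-0.6],"yaw":0,"grip":54},{"slide":[0,0,-0.7],"yaw":0,"grip":54},{"slide":[0,0,-0.7],"yaw":0,"grip":54},{"slide":[0,0,-0.5],"yaw":0,"grip":54},{"slide":[0,0,0],"yaw":0,"grip":54},{"slide":[0,0,0],"yaw":0,"grip":54}]'; python3 go.py 556.7 -287.9 140 -0.078
```

```text
t: 26.73
ee_pos: [402.7, -266.5, 24.2]
tcp_rot: [3.141, -0.0, 0.216]
ft_force: [-2.5, 0.4, 5.9]
gripper_width: 57.6
finger_force: 21.8
t: 27.32
ee_pos: [403.2, -266.8, 136.7]
tcp_rot: [3.14, -0.002, 0.216]
ft_force: [0.3, 0.1, -1.2]
gripper_width: 57.5
finger_force: 22.2
yaw units total 4.21 | slide units after yaw [ 3.87  0.23 -0.08] | before yaw [ 3.63  1.34 -0.08] | rpy [ 3.1399e+00 -1.5000e-03  2.1610e-01] pos [ 403.2 -266.8  136.7] q [ 0.73  0.11 -0.25  2.    0.03  1.04 -0.89] t 27.32 F [ 0.3  0.1 -1.2] w 57.5
```

```bash
python3 -m inch '[{"slide":[0,0,0],"yaw":1,"grip":54},{"slide":[0,0,0],"yaw":1,"grip":54},{"slide":[0.2,0,0],"yaw":1,"grip":54},{"slide":[0.5,0.03,0],"yaw":1,"grip":54},{"slide":[0.7,0.05,0],"yaw":0.2,"grip":54},{"slide":[0.75,0.05,0],"yaw":0,"grip":54},{"slide":[0.75,0.05,0],"yaw":0,"grip":54},{"slide":[0.6,0.03,0],"yaw":0,"grip":54},{"slide":[0.3,0,0],"yaw":0,"grip":54},{"slide":[0,0,0],"yaw":0,"grip":54}]';python3 -m inch '[{"slide":[0,0,0],"yaw":0,"grip":54},{"slide":[0,0,0],"yaw":0,"grip":54}]'; python3 go.py 556.7 -287.9 110 -0.078
```

```text
t: 28.15
ee_pos: [555.5, -282.0, 133.4]
tcp_rot: [-3.14, 0.002, -0.075]
ft_force: [-0.6, 0.8, -0.1]
gripper_width: 57.5
finger_force: 22.2
t: 28.32
ee_pos: [552.4, -283.1, 134.5]
tcp_rot: [-3.141, 0.002, -0.077]
ft_force: [-1.1, 0.5, -0.2]
gripper_width: 57.4
finger_force: 22.2
yaw units total 0.01 | slide units after yaw [0.12 0.11 0.61] | before yaw [0.12 0.11 0.61] | rpy [-3.1408e+00  2.5000e-03 -7.7400e-02] pos [ 552.4 -283.1  134.5] q [ 0.6   0.38 -0.25  1.67  0.1   1.11 -1.32] t 28.32 F [-1.1  0.5 -0.2] w 57.4
```

```bash
python3 -m inch '[{"slide":[0.12,0.11,0.2],"yaw":0,"grip":54},{"slide":[0,0,0.3],"yaw":0,"grip":54},{"slide":[0,0,0.1],"yaw":0,"grip":54},{"slide":[0,0,0],"yaw":0,"grip":54},{"slide":[0,0,0],"yaw":0,"grip":54},{"slide":[0,0,0],"yaw":0,"grip":54}]';python3 go.py 556.7 -287.9 100 -0.078; python3 - <<'E'
from h import *
p,d=snapshot("side");a=cv2.resize(p[220:360,230:430,::-1],None,fx=2.9,fy=2.9)
q,D=snapshot("top");b=cv2.resize(q[180:280,370:440,::-1],None,fx=2.9*1.39,fy=4.06)[:a.shape[0]];b=cv2.copyMakeBorder(b,0,a.shape[0]-b.shape[0],0,0,cv2.BORDER_CONSTANT)
o=np.hstack([a,b]);print(o.shape);cv2.imwrite("pics/s6.png",cv2.resize(o,(800,int(o.shape[0]*800/o.shape[1]))))
m=box(cv2.cvtColor(q,cv2.COLOR_RGB2HSV)[...,2]<60,(370,190,440,280));print("dark",rect("top",m,92))
E
```

```text
t: 28.82
ee_pos: [558.3, -288.0, 112.1]
tcp_rot: [-3.142, -0.0, -0.077]
ft_force: [0.0, 0.0, -1.0]
gripper_width: 57.1
finger_force: 22.2
yaw units total 0.01 | slide units after yaw [-0.04  0.    0.3 ] | before yaw [-0.04  0.    0.3 ] | rpy [-3.1416e+00 -2.0000e-04 -7.7100e-02] pos [ 558.3 -288.   112.1] q [ 0.6   0.41 -0.25  1.67  0.11  1.07 -1.33] t 28.82 F [ 0.  0. -1.] w 57.1
(406, 862, 3)
dark (((560.6837768554688, -294.5497131347656), (109.09622955322266, 97.99910736083984), 15.165726661682129), array([[ 495.21655, -261.5271 ],
       [ 520.85425, -356.11322],
       [ 626.151  , -327.57233],
       [ 600.5133 , -232.9862 ]], dtype=float32))
```

View pics/s6.png

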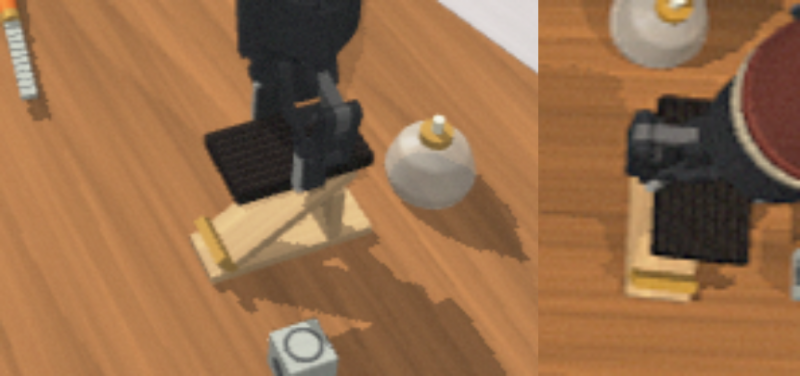

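The slab is held level above the stand, centred on it, with its uphill end over the stand's top edge. I'll lower in small steps so that the edge tilts it in the pads.

```bash
python3 -m inch '[{"slide":[-0.04,0,0.1],"yaw":0,"grip":54},{"slide":[0,0,0.1],"yaw":0,"grip":54},{"slide":[0,0,0],"yaw":0,"grip":54}]' 20; python3 -m inch '[{"slide":[0,0,0.06],"yaw":0,"grip":54},{"slide":[0,0,0.06],"yaw":0,"grip":54},{"slide":[0,0,0],"yaw":0,"grip":54}]';python3 -m inch '[{"slide":[0,0,0.06],"yaw":0,"grip":54},{"slide":[0,0,0.06],"yaw":0,"grip":54},{"slide":[0,0,0],"yaw":0,"grip":54}]'
```

```text
t: 29.17
ee_pos: [556.1, -287.7, 103.0]
tcp_rot: [-3.141, 0.001, -0.077]
ft_force: [0.2, 0.4, -1.6]
gripper_width: 57.6
finger_force: 22.2
t: 29.42
ee_pos: [556.7, -287.9, 99.0]
tcp_rot: [3.142, -0.0, -0.077]
ft_force: [-1.1, 0.0, 3.0]
gripper_width: 57.6
finger_force: 22.7
t: 29.67
ee_pos: [556.5, -288.0, 94.0]
tcp_rot: [3.142, 0.0, -0.077]
ft_force: [-1.6, 0.1, 3.4]
gripper_width: 57.3
finger_force: 23.2
```

```bash
python3 -m inch '[{"slide":[0,0,0.06],"yaw":0,"grip":54},{"slide":[0,0,0.06],"yaw":0,"grip":54},{"slide":[0,0,0.06],"yaw":0,"grip":54},{"slide":[0,0,0.06],"yaw":0,"grip":54},{"slide":[0,0,0],"yaw":0,"grip":54}]'; python3 -m inch '[{"slide":[0,0,0.06],"yaw":0,"grip":54},{"slide":[0,0,0.06],"yaw":0,"grip":54},{"slide":[0,0,0],"yaw":0,"grip":54}]'; python3 - <<'E'
from h import *
p,d=snapshot("side");a=cv2.resize(p[220:360,230:430,::-1],None,fx=4,fy=4);cv2.imwrite("pics/s7.png",a)
E
```

```text
t: 30.08
ee_pos: [556.6, -288.0, 84.2]
tcp_rot: [-3.142, 0.0, -0.077]
ft_force: [-1.2, -0.3, 2.1]
gripper_width: 57.1
finger_force: 24.0
t: 30.33
ee_pos: [556.9, -287.9, 79.6]
tcp_rot: [-3.142, -0.0, -0.077]
ft_force: [-0.4, 0.3, 4.2]
gripper_width: 57.5
finger_force: 24.4
```

View pics/s7.png

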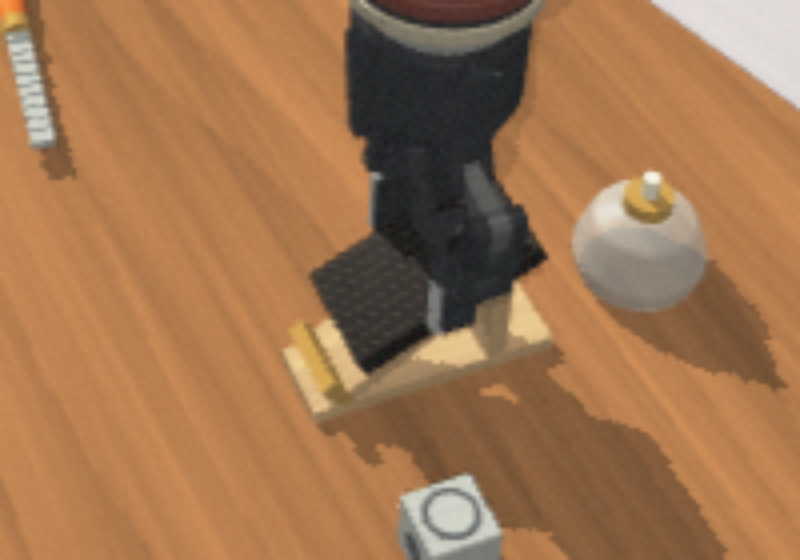

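The slab has tilted nearly to the slope, and its lower end at (365,360) is just short of the lip. Continuing down.

```bash
python3 -m inch '[{"slide":[0,0,0.06],"yaw":0,"grip":54},{"slide":[0,0,0.05],"yaw":0,"grip":54},{"slide":[0,0,0],"yaw":0,"grip":54}]'; python3 -m inch '[{"slide":[0,0,0.04],"yaw":0,"grip":54},{"slide":[0,0,0],"yaw":0,"grip":54}]';python3 -m inch '[{"slide":[0,0,0.03],"yaw":0,"grip":54},{"slide":[0,0,0],"yaw":0,"grip":54},{"slide":[0,0,0],"yaw":0,"grip":54}]'
```

```text
t: 30.63
ee_pos: [556.6, -287.8, 75.2]
tcp_rot: [-3.141, 0.0, -0.077]
ft_force: [-0.5, 0.8, 4.0]
gripper_width: 57.4
finger_force: 24.7
t: 30.8
ee_pos: [556.6, -287.7, 73.7]
tcp_rot: [-3.141, 0.0, -0.077]
ft_force: [-1.8, -0.3, 3.3]
gripper_width: 57.4
finger_force: 24.8
t: 31.05
ee_pos: [556.5, -287.8, 72.6]
tcp_rot: [-3.141, 0.0, -0.077]
ft_force: [-1.2, -0.4, 3.6]
gripper_width: 57.2
finger_force: 24.8
```

```bash
python3 -m inch '[{"slide":[0,0,0.03],"yaw":0,"grip":54},{"slide":[0,0,0],"yaw":0,"grip":54},{"slide":[0,0,0],"yaw":0,"grip":54}]'; python3 -m inch '[{"slide":[0,0,0.02],"yaw":0,"grip":54},{"slide":[0,0,0],"yaw":0,"grip":54},{"slide":[0,0,0],"yaw":0,"grip":54}]';python3 - <<'E'
from h import *
p,d=snapshot("side");a=cv2.resize(p[250:350,270:400,::-1],None,fx=6,fy=6);cv2.imwrite("pics/s8.png",a)
E
```

```text
t: 31.3
ee_pos: [556.7, -287.8, 72.1]
tcp_rot: [3.142, -0.0, -0.077]
ft_force: [-2.9, 2.5, 9.3]
gripper_width: 57.5
finger_force: 25.5
t: 31.55
ee_pos: [556.7, -287.8, 72.1]
tcp_rot: [3.141, -0.0, -0.077]
ft_force: [-6.6, 3.5, 16.1]
gripper_width: 57.5
finger_force: 26.2
```

View pics/s8.png

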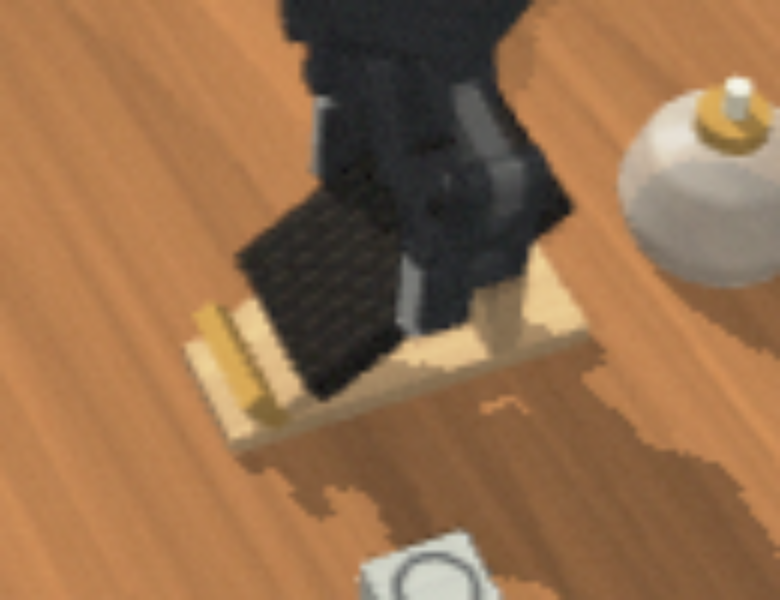

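The slab is flat on the face, about 8 mm short of the lip. I'll guide it downhill in the grip.

```bash
python3 -m inch '[{"slide":[0,0,-0.03],"yaw":0,"grip":54},{"slide":[-0.04,0,0.028],"yaw":0,"grip":54},{"slide":[-0.04,0,0.028],"yaw":0,"grip":54},{"slide":[0,0,0],"yaw":0,"grip":54},{"slide":[0,0,0],"yaw":0,"grip":54}]';python3 -m inch '[{"slide":[-0.03,0,0.02],"yaw":0,"grip":54},{"slide":[0,0,0],"yaw":0,"grip":54},{"slide":[0,0,0],"yaw":0,"grip":54}]'
```

```text
t: 32.02
ee_pos: [553.3, -287.8, 69.8]
tcp_rot: [3.141, 0.0, -0.077]
ft_force: [-2.8, 0.8, 6.5]
gripper_width: 57.4
finger_force: 25.2
t: 32.27
ee_pos: [552.2, -287.7, 69.0]
tcp_rot: [3.141, -0.0, -0.077]
ft_force: [-2.2, 0.2, 5.6]
gripper_width: 57.3
finger_force: 25.2
```

```bash
python3 -m inch '[{"slide":[-0.03,0,0.02],"yaw":0,"grip":54},{"slide":[0,0,0],"yaw":0,"grip":54},{"slide":[0,0,0],"yaw":0,"grip":54}]';python3 -m inch '[{"slide":[-0.025,0,0.018],"yaw":0,"grip":54},{"slide":[0,0,0],"yaw":0,"grip":54},{"slide":[0,0,0],"yaw":0,"grip":54}]';python3 -m inch '[{"slide":[-0.025,0,0.018],"yaw":0,"grip":54},{"slide":[0,0,0],"yaw":0,"grip":54},{"slide":[0,0,0],"yaw":0,"grip":54}]'
```

```text
t: 32.52
ee_pos: [551.0, -287.6, 68.1]
tcp_rot: [3.141, -0.0, -0.077]
ft_force: [-1.6, 0.3, 6.6]
gripper_width: 57.4
finger_force: 25.2
t: 32.77
ee_pos: [550.0, -287.6, 67.5]
tcp_rot: [3.141, -0.0, -0.077]
ft_force: [-2.0, -0.4, 6.5]
gripper_width: 57.0
finger_force: 25.2
t: 33.02
ee_pos: [549.0, -287.5, 66.8]
tcp_rot: [3.141, -0.0, -0.077]
ft_force: [-1.6, 0.6, 5.4]
gripper_width: 57.5
finger_force: 25.2
```

```bash
python3 -m inch '[{"slide":[-0.025,0,0.018],"yaw":0,"grip":54},{"slide":[0,0,0],"yaw":0,"grip":54},{"slide":[0,0,0],"yaw":0,"grip":54}]'; python3 -m inch '[{"slide":[0,0,-0.01],"yaw":0,"grip":57},{"slide":[0,0,0],"yaw":0,"grip":58},{"slide":[0,0,0],"yaw":0,"grip":60},{"slide":[0,0,0],"yaw":0,"grip":64},{"slide":[0,0,0],"yaw":0,"grip":70},{"slide":[0,0,0],"yaw":0,"grip":78},{"slide":[0,0,0],"yaw":0,"grip":80},{"slide":[0,0,0],"yaw":0,"grip":80}]';python3 - <<'E'
from h import *
p,d=snapshot("side");a=cv2.resize(p[250:350,270:400,::-1],None,fx=6,fy=6);cv2.imwrite("pics/s9.png",a)
E
```

```text
t: 33.27
ee_pos: [548.1, -287.4, 66.1]
tcp_rot: [3.141, -0.0, -0.077]
ft_force: [-2.3, -0.1, 7.6]
gripper_width: 57.3
finger_force: 25.2
t: 33.93
ee_pos: [548.0, -287.2, 66.2]
tcp_rot: [-3.141, 0.0, -0.077]
ft_force: [0.7, 0.6, -0.3]
gripper_width: 79.8
finger_force: 0.0
```

View pics/s9.png

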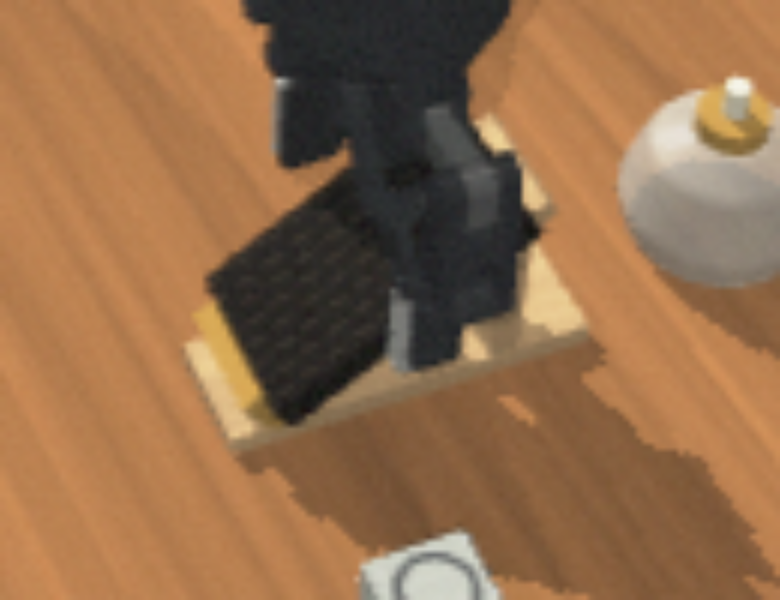

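The slab lies against the lip at (235,375), flat on the face. I'll raise clear, then check numerically.

```bash
python3 -m inch '[{"slide":[0,0,-0.2],"yaw":0,"grip":84},{"slide":[0,0,-0.5],"yaw":0,"grip":84},{"slide":[0,0,-0.8],"yaw":0,"grip":84},{"slide":[0,0,-0.8],"yaw":0,"grip":84},{"slide":[0,0,-0.6],"yaw":0,"grip":84},{"slide":[-0.4,0,-0.3],"yaw":0,"grip":84},{"slide":[-0.7,-0.6,0],"yaw":0,"grip":84},{"slide":[-0.6,-0.8,0],"yaw":0,"grip":84},{"slide":[-0.3,-0.8,0],"yaw":0,"grip":84},{"slide":[0,-0.8,0],"yaw":0,"grip":84}]';python3 -m inch '[{"slide":[0,-0.8,0],"yaw":0,"grip":84},{"slide":[0,-0.8,0],"yaw":0,"grip":84},{"slide":[0,-0.7,0],"yaw":0,"grip":84},{"slide":[0,-0.4,0],"yaw":0,"grip":84},{"slide":[0,0,0],"yaw":0,"grip":84},{"slide":[0,0,0],"yaw":0,"grip":84}]';python3 - <<'E'
from h import *
p,d=snapshot("top");cv2.imwrite("pics/t9.png",p[...,::-1]);hsv=cv2.cvtColor(p,cv2.COLOR_RGB2HSV);H,S,V=[hsv[...,i].astype(int) for i in range(3)]
m=box(V<62,(380,195,435,270));W,_=pts("top",d,m);W=W[W[:,2]>15]
n=None
for _ in range(4):
    c=W.mean(0);n=np.linalg.svd(W-c,full_matrices=False)[2][2];n*=np.sign(n[2]);W=W[abs((W-c)@n)<5]
print("slab plane tilt",np.degrees(np.arccos(n[2])),"uphill yaw",np.arctan2(-n[1],-n[0]),"n",len(W),"centroid",c)
yaw=-.078;u=np.array([np.cos(yaw),np.sin(yaw)]);v=np.array([-u[1],u[0]]);O=np.array([514.3,-284.6])
s=(W[:,:2]-O)@u;l=(W[:,:2]-O)@v
print("s range",np.percentile(s,[1,99]),"z",np.percentile(W[:,2],[1,99]),"lat",[(b,np.percentile(l[abs(s-b)<8],[3,97]).round(1).tolist()) for b in(5,30,55)])
def t(n,m,roi,z):
    m=box(m,roi);print(n,m.sum(),rect("top",m,z)[0],np.median(pts("top",d,m)[0],0).round(1))
t("brass",(H>15)&(H<32)&(S>110)&(V>100),(170,237,200,285),38);t("green",(H>45)&(H<85)&(S>90),(150,190,215,240),40)
t("steel",(S<60)&(V>110),(435,240,465,268),34);t("blue",(H>100)&(H<125)&(S>150),(298,175,322,200),36);t("orange",(H>5)&(H<14)&(S>200)&(V>180),(245,250,300,285),11)
print(get_obs()["ee_pos"],get_obs()["t"])
E
```

```text
t: 34.82
ee_pos: [475.1, -160.8, 195.1]
tcp_rot: [3.14, 0.0, -0.079]
ft_force: [1.3, -0.2, -0.1]
gripper_width: 84.4
finger_force: 0.0
t: 35.32
ee_pos: [486.0, -53.1, 195.0]
tcp_rot: [3.141, -0.001, -0.075]
ft_force: [-0.3, -0.3, -0.4]
gripper_width: 83.8
finger_force: 0.0
slab plane tilt 74.67068532335452 uphill yaw 1.2255268463619178 n 192 centroid [ 539.76391881 -269.41963233  101.4214117 ]
s range [-90.35888022  74.17976515] z [ 26.38975913 597.77773034] lat [(5, [-1.0, 9.0]), (30, [-3.3, 6.9]), (55, [-4.6, 4.9])]
brass 362 ((471.7190246582031, 252.80796813964844), (35.76123046875, 40.63693618774414), 7.508380889892578) [476.7 250.3  22.4]
green 159 ((569.7029418945312, 270.67303466796875), (40.11101531982422, 29.108152389526367), 48.452049255371094) [572.3 273.3  37.2]
steel 243 ((512.6926879882812, -386.6361083984375), (43.62506866455078, 36.69773483276367), 87.08441162109375) [ 513.2 -387.2   33.8]Traceback (most recent call last):
  File "<stdin>", line 14, in <module>
  File "<stdin>", line 12, in t
  File "h.py", line 17, in rect
    c=max(cv2.findContours(m.astype(np.uint8),cv2.RETR_EXTERNAL,cv2.CHAIN_APPROX_NONE)[0],key=cv2.contourArea)[:,0]
      ~~~^^^^^^^^^^^^^^^^^^^^^^^^^^^^^^^^^^^^^^^^^^^^^^^^^^^^^^^^^^^^^^^^^^^^^^^^^^^^^^^^^^^^^^^^^^^^^^^^^^^^^
ValueError: max() iterable argument is empty
```

```bash
python3 -m inch '[{"slide":[0,-0.6,0],"yaw":0,"grip":84},{"slide":[0,-0.7,0],"yaw":0,"grip":84},{"slide":[0,-0.7,0],"yaw":0,"grip":84},{"slide":[0,-0.7,0],"yaw":0,"grip":84},{"slide":[0,-0.5,0],"yaw":0,"grip":84},{"slide":[0,0,0],"yaw":0,"grip":84}]';python3 - <<'E'
from h import *
p,d=snapshot("top");cv2.imwrite("pics/t9.png",p[...,::-1]);hsv=cv2.cvtColor(p,cv2.COLOR_RGB2HSV);H,S,V=[hsv[...,i].astype(int) for i in range(3)]
W,uv=pts("top",d,box(V<85,(380,190,435,275)));W=W[(W[:,2]>22)&(W[:,2]<100)]
for _ in range(5):
    c=W.mean(0);n=np.linalg.svd(W-c,full_matrices=False)[2][2];n*=np.sign(n[2]);W=W[abs((W-c)@n)<5]
print("tilt",np.degrees(np.arccos(n[2])),"yaw",np.arctan2(-n[1],-n[0]),len(W),c,"V",np.median(V[200:250,395:415]))
yaw=-.078;u=np.array([np.cos(yaw),np.sin(yaw)]);v=np.array([-u[1],u[0]]);O=np.array([514.3,-284.6])
s=(W[:,:2]-O)@u;l=(W[:,:2]-O)@v
print("s",np.percentile(s,[1,99]),"z",np.percentile(W[:,2],[1,99]),"lat",[(b,np.percentile(l[abs(s-b)<6],[2,98]).round(1).tolist()) for b in(0,15,30,45,60) if (abs(s-b)<6).sum()>9])
def t(n,m,roi,z):
    m=box(m,roi);print(n,m.sum(),rect("top",m,z)[0] if m.any() else 0)
t("steel",(S<60)&(V>110),(435,240,465,268),34);t("blue",(H>100)&(H<125)&(S>150),(298,175,322,200),36);t("orange",(H>5)&(H<14)&(S>200)&(V>180),(245,250,300,285),11)
for nm,roi in(("brass",(165,230,212,292)),("green",(160,192,205,240))):
    W,_=pts("top",d,box(d>0,roi));W=W[(W[:,2]>30)&(W[:,2]<46)];print(nm,len(W),np.median(W,0).round(1),np.ptp(np.percentile(W,[2,98],axis=0),axis=0).round(1))
E
```

```text
t: 35.87
ee_pos: [495.9, 77.1, 194.7]
tcp_rot: [-3.14, -0.0, -0.074]
ft_force: [-0.1, -0.5, 0.5]
gripper_width: 83.9
finger_force: 0.0
tilt 34.878408069638 yaw -0.09156515889191921 936 [ 548.23512299 -286.48532261   56.1350666 ] V 42.0
s [-7.26126401 74.36964914] z [26.12677106 83.37856718] lat [(0, [-27.2, 28.1]), (15, [-27.5, 28.2]), (30, [-26.4, 27.8]), (45, [-26.1, 27.9]), (60, [-26.5, 27.7])]
steel 244 ((512.6927490234375, -386.6361083984375), (43.62506103515625, 36.6977424621582), 87.08438873291016)
blue 125 ((666.7593383789062, -49.21384811401367), (36.991851806640625, 27.761062622070312), 1.5457701683044434)
orange 0 0
brass 206 [471.8 253.7  38.5] [33.9 33.8  9.6]
green 111 [572.6 273.4  39.2] [30.1 28.9 12.9]
```

```bash
python3 -c "from plant import finish_job;print(finish_job())"
```

```text
the job is handed in; nothing more can be done
None
```

The job is handed in at about 36 s: the wood file, green tube and brass block are in their compartments, and the slab is centred on the stand against the lip at a measured 34.9° tilt; the look-alikes and lamp were left alone, though the arm hid the orange file in the last check.

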